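Find the binding microscope stage and set it aside for service

ROBOT

A 6-joint arm with a two-finger parallel gripper is mounted at the origin on the work surface. World frame = base frame: x ahead of the robot, y to its left, z up, the work surface at z = 0. Lengths are in m, angles in rad, forces in N, time in s.
With the tool pointing down it reaches from about 0.375 to 0.975 m from the base axis. Payload 3.8 kg.
Tool frame: the origin (TCP) lies at the very end of the fingers, on their centre line; the grasp point (between the pads) lies 19 mm behind it; z points along the fingers, y is the direction in which the jaws open and shut (so a half turn about z gives the same grasp; the last joint's range is limited). The gripper opens to 85 mm and grips with 20 to 120 N. Pads are 22 mm wide; open, the fingers measure 114 mm over their backs; the gripper's body (76 mm by 85 mm) begins 54 mm behind the grasp point. The pads swing forward as they close: fully open they stand 13 mm farther back than shut.
Start: joints at [1.192, 0.264, 1.604, -0, 1.274, -0.037], TCP at [0.226, 0.636, 0.231] pointing down, gripper open.
Joint ranges: [-2.63, 2.63], [-0.94, 2.18], [0.31, 2.57], [-1.31, 4.45], [0, 2.66], [-2.55, 2.55]. Speed limits (rad/s): [2.57, 2.57, 3.14, 3.14, 3.14, 3.14].

INTERFACE

Orientations are given as a rotation vector (axis times angle).
In Python, from workcell import bot, read_camera, finish_job gives the robot as it stands. The module is installed in compiled form; this text tells all that it offers.
- The arm moves only by the tool servo_tool, never from a script. Its argument "targets" is text: rows parted by semicolons, each of 7 numbers parted by spaces: the turn, a rotation vector about the tool's x, y, z in rad, then the shift along the tool's x, y, z in mm, then the finger opening in mm, from 0 to 85.4. In form: wx wy wz x y z gripper; .... A call has 1 to 8 rows; each row shifts and turns the pose as measured when the row begins, along the tool's axes as they then stand; what a row does not reach is not made up. A row lasts 1/12 s, in which the tool goes at most 41.7 mm and 7.16 degrees, less where a joint would pass 70% of its speed; a pose out of reach is approached as far as the arm can. A call is refused whole if a number of a shift passes 41.7 or a number of a turn 0.125, either way. A call with a gripper value outside its range is refused whole. The fingers move at their own pace and stop on an object; "newtons" is the grip in N (left out, the last holds). Time passes only in rows, so rows that do not move let the fingers close. It gives the time, the measured TCP pose, the force and the opening at its end, in the units of the state.
- bot.read_state(): the state, without advancing time (a new reading comes with each control period).
- read_camera(name): name is "scene" or "top" or "wrist"; returns a dict with "image" (384x512x3 uint8, red, green, blue), "mtx" (3x3 intrinsics, pixels), "eye" and "orientation" of the camera in the world; the wrist camera has in their place "T_tool_cam" (4x4, takes a point from camera to tool coordinates, whose origin is the TCP and whose axes are the flange's). Camera axes: x right, y up, looking along -z (the intrinsics and any distortion apply to the point x, -y, -z); pixel columns grow to the right and rows downward; lengths in m; the calibration is good to about 2 mm. A picture is of the moment at which its call begins: read the wrist's pose just before it. There is no depth.
- finish_job(): hands the job in, once; it reports no verdict.
The state is a dict: "time": time; "q": joint angles; "joint_vel": joint speeds; "joint_torque": joint torques, N m; "tool_pos": TCP position; "tcp_rot": TCP orientation; "wrist_force": force on the tool from outside, world axes, zero at the start; "torque": the same for the moment, N m; "width": opening from 0.0 (shut) to 1.0 (fully open).
Only numpy, scipy, OpenCV 4.12 (cv2) and the standard library are available. Lean on these libraries where they do the work, as an engineer would, in place of code of your own. Each camera call takes 0.05 s, during which the arm holds its last target.

TASK

One of the three rotating microscope stages in the rack has a bearing that binds; the other two run free. With the stages still in the rack, push each disc round by its pin, gently and at least a quarter of a turn, to feel which one drags, then lift that stage by its centre block and set it down (not dropped) in the empty wooden cradle, fully seated in the pocket. Leave the two free-running stages in their places in the rack, do not disturb the other things on the bench, and let go.

Things in the scene. Friction and masses are not known exactly. Their poses are not given: they have to be found in the camera images.
- stage_a: One of three look-alike rotating microscope stages, 0.5 to 0.95 kg, loose in a rack pocket; which one binds cannot be seen. From below: square foot 90 x 90 mm, 12 high (lowest 3 mm only 85 x 85); round neck 60 across to 22; turnable black disc 100 across, 22 to 30; upright fixed centre block 24 x 24, 30 to 92 mm. Origin: centre of the foot's underside; z up, x and y square to the foot's sides.
- block_a (a point): Top centre of the square centre block of stage_a, 92 mm above the stage's origin. The block, 24 x 24 mm, 62 mm tall above the disc, is fixed to the foot, its sides parallel to the foot's; it does not turn with the disc. Made to lift the stage by.
- pin_a: Upright steel finger pin on the disc of stage_a, 10 mm diameter, 16 mm tall, 42 mm from the disc's axis; it goes round with the disc. Origin: centre of the pin's foot on the disc's top face, 30 mm above the stage's origin; z up.
- disc_a (a joint): Angle of stage_a's disc, rad, grows counter-clockwise seen from above, no end stops; at 0 the pin is on the stage's +x side. Starts within -0.4 to 0.4. A free disc needs well under 0.5 N at the pin and coasts on after a push; a binding one drags with about 4 N at the pin all the way round and stops when the push stops.
- stage_b: One of three look-alike rotating microscope stages, 0.5 to 0.95 kg, loose in a rack pocket; which one binds cannot be seen. From below: square foot 90 x 90 mm, 12 high (lowest 3 mm only 85 x 85); round neck 60 across to 22; turnable black disc 100 across, 22 to 30; upright fixed centre block 24 x 24, 30 to 92 mm. Origin: centre of the foot's underside; z up, x and y square to the foot's sides.
- block_b (a point): Top centre of the square centre block of stage_b, 92 mm above the stage's origin. The block, 24 x 24 mm, 62 mm tall above the disc, is fixed to the foot, its sides parallel to the foot's; it does not turn with the disc. Made to lift the stage by.
- pin_b: Upright steel finger pin on the disc of stage_b, 10 mm diameter, 16 mm tall, 42 mm from the disc's axis; it goes round with the disc. Origin: centre of the pin's foot on the disc's top face, 30 mm above the stage's origin; z up.
- disc_b (a joint): Angle of stage_b's disc, rad, grows counter-clockwise seen from above, no end stops; at 0 the pin is on the stage's +x side. Starts within -0.4 to 0.4. A free disc needs well under 0.5 N at the pin and coasts on after a push; a binding one drags with about 4 N at the pin all the way round and stops when the push stops.
- stage_c: One of three look-alike rotating microscope stages, 0.5 to 0.95 kg, loose in a rack pocket; which one binds cannot be seen. From below: square foot 90 x 90 mm, 12 high (lowest 3 mm only 85 x 85); round neck 60 across to 22; turnable black disc 100 across, 22 to 30; upright fixed centre block 24 x 24, 30 to 92 mm. Origin: centre of the foot's underside; z up, x and y square to the foot's sides.
- block_c (a point): Top centre of the square centre block of stage_c, 92 mm above the stage's origin. The block, 24 x 24 mm, 62 mm tall above the disc, is fixed to the foot, its sides parallel to the foot's; it does not turn with the disc. Made to lift the stage by.
- pin_c: Upright steel finger pin on the disc of stage_c, 10 mm diameter, 16 mm tall, 42 mm from the disc's axis; it goes round with the disc. Origin: centre of the pin's foot on the disc's top face, 30 mm above the stage's origin; z up.
- disc_c (a joint): Angle of stage_c's disc, rad, grows counter-clockwise seen from above, no end stops; at 0 the pin is on the stage's +x side. Starts within -0.4 to 0.4. A free disc needs well under 0.5 N at the pin and coasts on after a push; a binding one drags with about 4 N at the pin all the way round and stops when the push stops.
- rack: Fixed grey plate 112 x 384 mm, 14 mm high, with three square pockets in a row along its y axis, centres at y = -130, 0 and 130 mm, each 94 x 94 mm and 8 mm deep (floor 6 mm above the bench); each holds one stage. Origin: centre of the underside.
- cradle: Fixed wooden service cradle, a plate 125 x 125 mm, 14 mm high, with one square pocket in its middle, 94 x 94 mm and 8 mm deep (floor 6 mm above the bench), empty at the start, sides parallel to its x and y axes. A stage may stand in it any of the four ways round. Origin: centre of the underside.
- phone: Phone lying on the bench, 75 x 155 x 9 mm, loose bystander. Origin: centre of the underside.
- slide_box: Dark wooden box of glass slides, 100 x 180 x 30 mm, loose bystander. Origin: centre of the underside.
- eyepiece: Black microscope eyepiece standing upright, 34 mm diameter, 60 mm tall, loose bystander. Origin: centre of the underside.
Mind the look-alikes: they are no part of the job. What is shaped like the stage_b but orange or pink is not meant.

How it is judged:
On the way:
1. all three discs have been pushed round, with every stage still in its rack pocket ((value of joint disc_a above 1 rad or value of joint disc_a below -1 rad) and (value of joint disc_b above 1 rad or value of joint disc_b below -1 rad) and (value of joint disc_c above 1 rad or value of joint disc_c below -1 rad) and distance of each of stage_a, stage_b, stage_c from where it was at the start of the episode below 0.008 m).
At the end, for the whole second after the job is handed in: The binding stage (known by its weight on the cradle, over 7.2 N) stands in the cradle pocket, centred within 5 mm, within 2.5 mm of the floor, upright within 0.04 rad, at rest; the other two are upright in the rack, within 8 mm of where they began (((horizontal distance between stage_a and cradle below 0.005 m and z of stage_a in the frame of cradle below 0.0085 m and angle between each of stage_a, stage_b, stage_c's own z axis and vertical below 0.04 rad and linear speed of stage_a below 0.02 m/s and contact force between stage_a and cradle above 7.2 N and distance of each of stage_b, stage_c from where it was at the start of the episode below 0.008 m) or (horizontal distance between stage_b and cradle below 0.005 m and z of stage_b in the frame of cradle below 0.0085 m and angle between each of stage_b, stage_a, stage_c's own z axis and vertical below 0.04 rad and linear speed of stage_b below 0.02 m/s and contact force between stage_b and cradle above 7.2 N and distance of each of stage_a, stage_c from where it was at the start of the episode below 0.008 m) or (horizontal distance between stage_c and cradle below 0.005 m and z of stage_c in the frame of cradle below 0.0085 m and angle between each of stage_c, stage_a, stage_b's own z axis and vertical below 0.04 rad and linear speed of stage_c below 0.02 m/s and contact force between stage_c and cradle above 7.2 N and distance of each of stage_a, stage_b from where it was at the start of the episode below 0.008 m))); the robot touches nothing.
It fails at once if a pin is pushed with more than 15 N (forced) (contact force between any of the arm, the fingers and pin_a above 15 N or contact force between any of the arm, the fingers and pin_b above 15 N or contact force between any of the arm, the fingers and pin_c above 15 N).
It fails at once if a stage is let fall ((contact force between the fingers and stage_a below 0.05 N and linear speed of stage_a above 0.5 m/s) or (contact force between the fingers and stage_b below 0.05 N and linear speed of stage_b above 0.5 m/s) or (contact force between the fingers and stage_c below 0.05 N and linear speed of stage_c above 0.5 m/s)).
It fails at once if a bystander (phone, slide box or eyepiece) is moved more than 20 mm (distance of any of phone, slide_box, eyepiece from where it was at the start of the episode above 0.02 m).
It also fails if it takes over 72 s, if anything falls off the work surface, if the arm or the gripper's body presses on something with over 40 N, if the wrist force passes 120 N, or if a joint passes its speed limit or range.

## Working session

There is one attempt and no reset: what is moved stays moved. The work goes in short steps, Python scripts to look and compute and a tool call to move; the robot and the scene stay as the last step left them, time stands still between calls to the robot, and variables do not carry over. Pictures are saved under pics/ and viewed, and the job is handed in when it is done.

Besides the shell and the picture viewer there is one more tool, called by a JSON object that holds its "op" and its "data", one argument or row to a line. servo_tool: Moves the arm, as the interface text tells. Its arguments: {"type":"object","properties":{"targets":{"type":"string"},"newtons":{"type":"number"}},"required":["targets"]}

```bash
mkdir -p pics
python3 - <<'E'
from workcell import bot, read_camera
import cv2
s=bot.read_state(); print({k:s[k] for k in s})
for n in("scene","top","wrist"):
    c=read_camera(n); cv2.imwrite(f"pics/{n}0.png",c["image"][:,:,::-1])
    print(n,{k:c[k] for k in c if k!="image"})
E
```

```text
{'time': 0.0, 'q': array([ 1.19205396e+00,  2.64794773e-01,  1.60538104e+00,  3.93437729e-05,
        1.27369264e+00, -3.68822795e-02]), 'joint_vel': array([-0.0012996 , -0.00048497,  0.00128564,  0.00035768,  0.00097806,
        0.00181173]), 'joint_torque': array([ 1.53554643e-03, -5.15129900e+01, -3.67314363e+01,  1.62409009e-05,
        1.29533277e-02, -1.41909678e-05]), 'tool_pos': array([0.22599423, 0.6352664 , 0.22993018]), 'tcp_rot': array([-0.53431293, -3.09530625,  0.00348514]), 'wrist_force': array([ 0.18296575,  0.57665109, -0.16883757]), 'torque': array([ 0.00065597,  0.02072742, -0.00915   ]), 'width': 1.0005157005711793}
scene {'mtx': array([[352.64149963,   0.        , 255.23294347],
       [  0.        , 352.64149963, 197.76638295],
       [  0.        ,   0.        ,   1.        ]]), 'eye': array([ 1.16015616, -0.34270834,  0.77064303]), 'orientation': array([0.70834795, 0.39417667, 1.01483971])}
top {'mtx': array([[358.23742695,   0.        , 262.45974497],
       [  0.        , 358.23742695, 189.41902918],
       [  0.        ,   0.        ,   1.        ]]), 'eye': array([0.4484852 , 0.0070735 , 0.95460132]), 'orientation': array([ 0.13205354, -0.15152265, -1.54167552])}
wrist {'mtx': array([[284.62181687,   0.        , 254.49540961],
       [  0.        , 284.62181687, 192.25897178],
       [  0.        ,   0.        ,   1.        ]]), 'T_tool_cam': array([[ 3.70795183e-05,  9.57198097e-01,  2.89433589e-01,
         7.52348324e-02],
       [ 9.99999619e-01, -2.87945017e-04,  8.24164599e-04,
         2.73557481e-04],
       [ 8.72229745e-04,  2.89433448e-01, -9.57197743e-01,
        -1.42663358e-01],
       [ 0.00000000e+00,  0.00000000e+00,  0.00000000e+00,
         1.00000000e+00]])}
```

View pics/scene0.png

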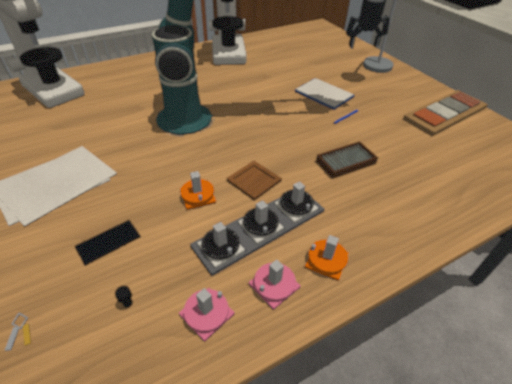

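View pics/top0.png

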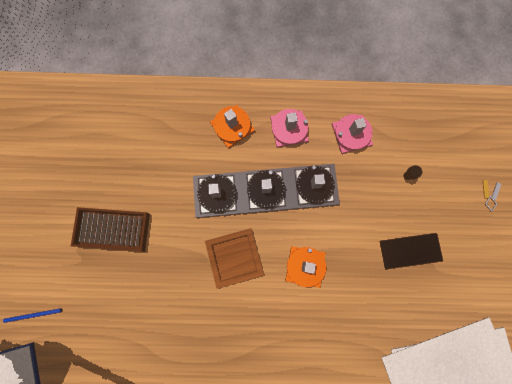

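View pics/wrist0.png

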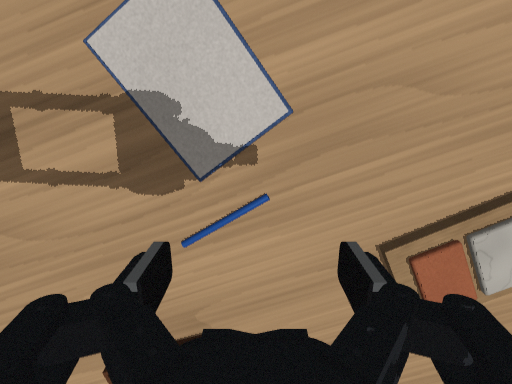

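```bash
cat > h.py <<'E'
import numpy as np, cv2
from scipy.spatial.transform import Rotation as R
from workcell import bot, read_camera
def grab(n):
    s=bot.read_state(); c=read_camera(n)
    if n=="wrist":
        T=np.eye(4);T[:3,:3]=R.from_rotvec(s["tcp_rot"]).as_matrix();T[:3,3]=s["tool_pos"]
        W=T@c["T_tool_cam"]; c["Rm"]=W[:3,:3]; c["e"]=W[:3,3]
    else:
        c["Rm"]=R.from_rotvec(c["orientation"]).as_matrix(); c["e"]=np.array(c["eye"])
    return c
def ray(c,p):
    u,v=p; K=c["mtx"]
    d=np.array([(u-K[0,2])/K[0,0],-(v-K[1,2])/K[1,1],-1]); return c["Rm"]@d
def onz(c,p,z):
    d=ray(c,p); return c["e"]+d*(z-c["e"][2])/d[2]
def proj(c,P):
    x=c["Rm"].T@(np.array(P)-c["e"]); K=c["mtx"]
    return np.array([K[0,2]+K[0,0]*x[0]/-x[2],K[1,2]-K[1,1]*x[1]/-x[2]])
def tri(obs):
    A=np.zeros((3,3));b=np.zeros(3)
    for c,p in obs:
        d=ray(c,p);d/=np.linalg.norm(d);M=np.eye(3)-np.outer(d,d);A+=M;b+=M@c["e"]
    return np.linalg.solve(A,b)
def save(c,name,box=None,k=1):
    im=c["image"][:,:,::-1]
    if box: x0,y0,x1,y1=box; im=im[y0:y1,x0:x1]
    cv2.imwrite("pics/"+name,cv2.resize(im,None,fx=k,fy=k,interpolation=cv2.INTER_CUBIC))
E
python3 - <<'E'
from h import *
c=grab("top"); save(c,"top1.png",(180,150,350,300),4)
s=grab("scene"); save(s,"scene1.png",(180,140,340,280),4)
for p in [(217,192),(267,187),(317,183),(235,258),(308,267),(413,173)]: print(p,onz(c,p,.03).round(3))
E
```

```text
(217, 192) [0.608 0.116 0.03 ]
(267, 187) [ 0.625 -0.014  0.03 ]
(317, 183) [ 0.639 -0.146  0.03 ]
(235, 258) [0.44  0.063 0.03 ]
(308, 267) [ 0.422 -0.122  0.03 ]
(413, 173) [ 0.673 -0.402  0.03 ]
```

View pics/top1.png

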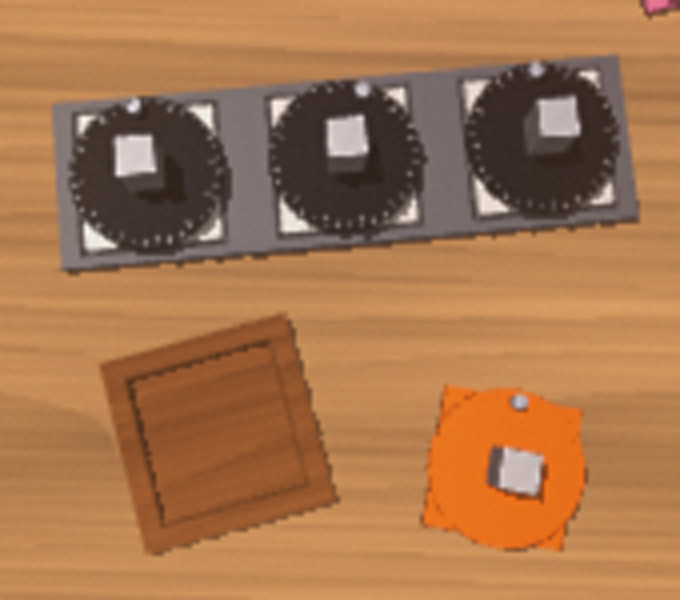

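View pics/scene1.png

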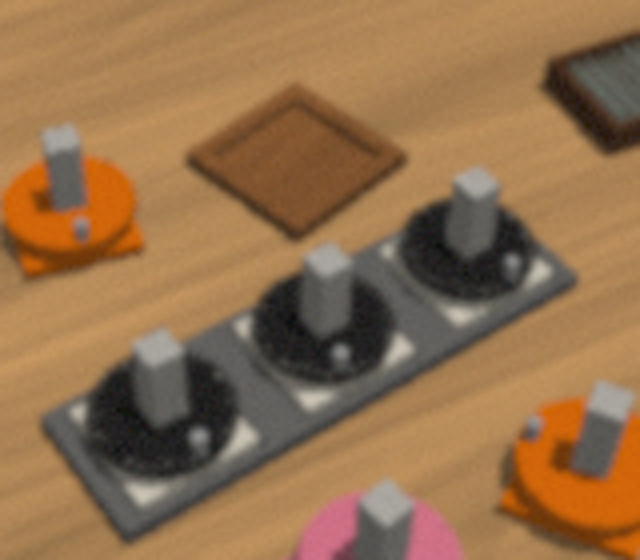

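```bash
cat >> h.py <<'E'
def plan(pos,yaw=None,steps=8,maxmm=38.,maxr=.12,down=True):
    """yaw = world angle of tool x; tool z down. prints rows from the current measured pose"""
    s=bot.read_state(); Rc=R.from_rotvec(s["tcp_rot"]).as_matrix(); p=np.array(s["tool_pos"])
    if yaw is None: yaw=np.arctan2(Rc[1,0],Rc[0,0])
    x=np.array([np.cos(yaw),np.sin(yaw),0]); z=np.array([0,0,-1.]); Rt=np.c_[x,np.cross(z,x),z]
    d=(np.array(pos)-p)*1000; w=R.from_matrix(Rc.T@Rt).as_rotvec()
    n=int(max(np.ceil(np.linalg.norm(d)/maxmm),np.ceil(np.linalg.norm(w)/maxr),1))
    print("n",n,"yaw now",round(np.arctan2(Rc[1,0],Rc[0,0]),3),"target",round(yaw,3))
    rows=[]
    for i in range(n):
        Ri=Rc@R.from_rotvec(w*i/n).as_matrix(); sh=Ri.T@d/n
        rows.append("%.3f %.3f %.3f %.1f %.1f %.1f"%(*(w/n),*sh))
    for r in rows: print(r)
def st():
    s=bot.read_state(); Rc=R.from_rotvec(s["tcp_rot"]).as_matrix()
    print("t %.2f"%s["time"],"pos",s["tool_pos"].round(4),"yaw %.3f"%np.arctan2(Rc[1,0],Rc[0,0]),"tilt",Rc[:2,2].round(4),"F",s["wrist_force"].round(2),"q",s["q"].round(2),"w %.3f"%s["width"])
E
python3 - <<'E'
from h import *
st(); plan([.50,0,.30],0.0)
plan([.50,0,.30],3.14)
E
```

```text
t 0.25 pos [0.2261 0.6356 0.2306] yaw 2.800 tilt [-0.0004 -0.0011] F [0.32 0.49 0.56] q [ 1.19  0.26  1.6  -0.    1.27 -0.04] w 1.002
n 24 yaw now 2.8 target 0.0
-0.000 0.000 0.117 -19.6 -21.1 -2.9
-0.000 0.000 0.117 -22.0 -18.7 -2.9
-0.000 0.000 0.117 -24.0 -16.0 -2.9
-0.000 0.000 0.117 -25.7 -13.1 -2.9
-0.000 0.000 0.117 -27.0 -10.0 -2.9
-0.000 0.000 0.117 -28.0 -6.8 -2.9
-0.000 0.000 0.117 -28.6 -3.5 -2.9
-0.000 0.000 0.117 -28.8 -0.2 -2.9
-0.000 0.000 0.117 -28.7 3.2 -2.9
-0.000 0.000 0.117 -28.1 6.5 -2.9
-0.000 0.000 0.117 -27.1 9.7 -2.9
-0.000 0.000 0.117 -25.8 12.8 -2.9
-0.000 0.000 0.117 -24.2 15.7 -2.9
-0.000 0.000 0.117 -22.2 18.5 -2.9
-0.000 0.000 0.117 -19.9 20.9 -2.9
-0.000 0.000 0.117 -17.3 23.1 -2.9
-0.000 0.000 0.117 -14.5 24.9 -2.9
-0.000 0.000 0.117 -11.5 26.5 -2.9
-0.000 0.000 0.117 -8.3 27.6 -2.9
-0.000 0.000 0.117 -5.1 28.4 -2.9
-0.000 0.000 0.117 -1.7 28.8 -2.9
-0.000 0.000 0.117 1.6 28.8 -2.9
-0.000 0.000 0.117 5.0 28.4 -2.9
-0.000 0.000 0.117 8.3 27.6 -2.9
n 19 yaw now 2.8 target 3.14
-0.000 -0.000 -0.018 -24.8 -26.7 -3.6
-0.000 -0.000 -0.018 -24.3 -27.1 -3.6
-0.000 -0.000 -0.018 -23.8 -27.6 -3.6
-0.000 -0.000 -0.018 -23.3 -28.0 -3.6
-0.000 -0.000 -0.018 -22.8 -28.4 -3.6
-0.000 -0.000 -0.018 -22.3 -28.8 -3.6
-0.000 -0.000 -0.018 -21.8 -29.2 -3.6
-0.000 -0.000 -0.018 -21.3 -29.6 -3.6
-0.000 -0.000 -0.018 -20.7 -30.0 -3.6
-0.000 -0.000 -0.018 -20.2 -30.3 -3.6
-0.000 -0.000 -0.018 -19.6 -30.7 -3.6
-0.000 -0.000 -0.018 -19.1 -31.0 -3.6
-0.000 -0.000 -0.018 -18.5 -31.4 -3.6
-0.000 -0.000 -0.018 -18.0 -31.7 -3.6
-0.000 -0.000 -0.018 -17.4 -32.0 -3.6
-0.000 -0.000 -0.018 -16.8 -32.3 -3.6
-0.000 -0.000 -0.018 -16.2 -32.6 -3.6
-0.000 -0.000 -0.018 -15.7 -32.9 -3.6
-0.000 -0.000 -0.018 -15.1 -33.2 -3.7
```

{"op": "servo_tool", "data": {
  "targets": "0 0 0.117 -20 -21 -3 85; 0 0 0.117 -22 -19 -3 85; 0 0 0.117 -24 -16 -3 85; 0 0 0.117 -26 -13 -3 85; 0 0 0.117 -27 -10 -3 85; 0 0 0.117 -28 -7 -3 85; 0 0 0.117 -28.5 -3.5 -3 85; 0 0 0.117 -29 0 -3 85"
}}

```text
time: 0.92
tool_pos: [0.3142, 0.4176, 0.2517]
tcp_rot: [-1.915, -2.489, 0.006]
wrist_force: [0.9, 0.6, 0.2]
width: 0.993
```

{"op": "servo_tool", "data": {
  "targets": "0 0 0.117 -29 3 -3 85; 0 0 0.117 -28 6.5 -3 85; 0 0 0.117 -27 10 -3 85; 0 0 0.117 -26 13 -3 85; 0 0 0.117 -24 16 -3 85; 0 0 0.117 -22 18.5 -3 85; 0 0 0.117 -20 21 -3 85; 0 0 0.117 -17 23 -3 85"
}}

```text
time: 1.58
tool_pos: [0.3952, 0.1894, 0.2774]
tcp_rot: [2.862, 1.291, -0.002]
wrist_force: [0.4, 0.1, 0.6]
width: 0.995
```

Run:
```python
from h import *
st(); plan([.50,0.05,.30],0.0)
```

```text
t 1.58 pos [0.3952 0.1894 0.2774] yaw 0.848 tilt [-0.0005 -0.0019] F [0.42 0.12 0.59] q [ 0.39 -0.22  2.02 -0.    1.35  1.11] w 0.995
n 8 yaw now 0.848 target 0.0
0.000 0.000 0.106 -4.4 21.4 -2.8
0.000 0.000 0.106 -2.1 21.7 -2.8
0.000 0.000 0.106 0.2 21.8 -2.8
0.000 0.000 0.106 2.5 21.7 -2.8
0.000 0.000 0.106 4.8 21.3 -2.8
0.000 0.000 0.106 7.0 20.6 -2.8
0.000 0.000 0.106 9.1 19.8 -2.8
0.000 0.000 0.106 11.2 18.7 -2.8
```

{"op": "servo_tool", "data": {
  "targets": "0 0 0.108 -4 21.5 -3 85; 0 0 0.108 -2 22 -3 85; 0 0 0.108 0 22 -3 85; 0 0 0.108 2.5 22 -3 85; 0 0 0.108 5 21.5 -3 85; 0 0 0.108 7 21 -3 85; 0 0 0.108 9 20 -3 85; 0 0 0.108 11 19 -3 85"
}}

```text
time: 2.25
tool_pos: [0.4989, 0.0348, 0.304]
tcp_rot: [3.138, -0.102, 0.004]
wrist_force: [0.9, 0.2, -0.2]
width: 0.997
```

{"op": "servo_tool", "data": {
  "targets": "0 0 0 0 0 0 0; 0 0 0 0 0 0 0; 0 0 0 0 0 0 0; 0 0 0 0 0 0 0"
}}

```text
time: 2.58
tool_pos: [0.5003, 0.0318, 0.3041]
tcp_rot: [3.137, -0.111, 0.005]
wrist_force: [-0.1, -0.8, -0.2]
width: 0.447
```

Run:
```python
from h import *
st(); c=grab("wrist"); save(c,"w1.png",None,1.5); import pickle; pickle.dump(c,open("w1.pkl","wb"))
```

```text
t 2.58 pos [0.5003 0.0318 0.3041] yaw -0.071 tilt [ 0.0032 -0.0023] F [-0.11 -0.81 -0.23] q [ 0.02 -0.11  1.87 -0.    1.38  1.66] w 0.447
```

View pics/w1.png

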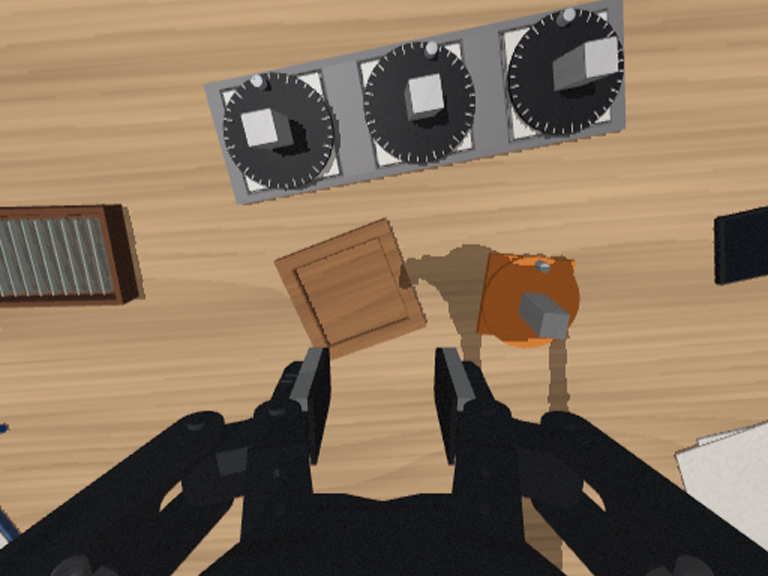

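{"op": "servo_tool", "data": {
  "targets": "0 0 -0.03 25 20 0 0; 0 0 -0.03 25 20 0 0; 0 0 -0.01 0 20 0 0; 0 0 0 0 0 0 0; 0 0 0 0 0 0 0"
}}

```text
time: 3.05
tool_pos: [0.5473, -0.0269, 0.3037]
tcp_rot: [-3.141, -0.024, -0.003]
wrist_force: [-0.2, 0.0, -0.6]
width: -0.001
```

Run:
```python
from h import *
st(); c=grab("wrist"); save(c,"w2.png",None,1.5); import pickle; pickle.dump(c,open("w2.pkl","wb"))
```

```text
t 3.05 pos [ 0.5473 -0.0269  0.3037] yaw 0.015 tilt [0.0021 0.0001] F [-0.24  0.   -0.55] q [-0.09 -0.02  1.78  0.    1.37  1.46] w -0.001
```

View pics/w2.png

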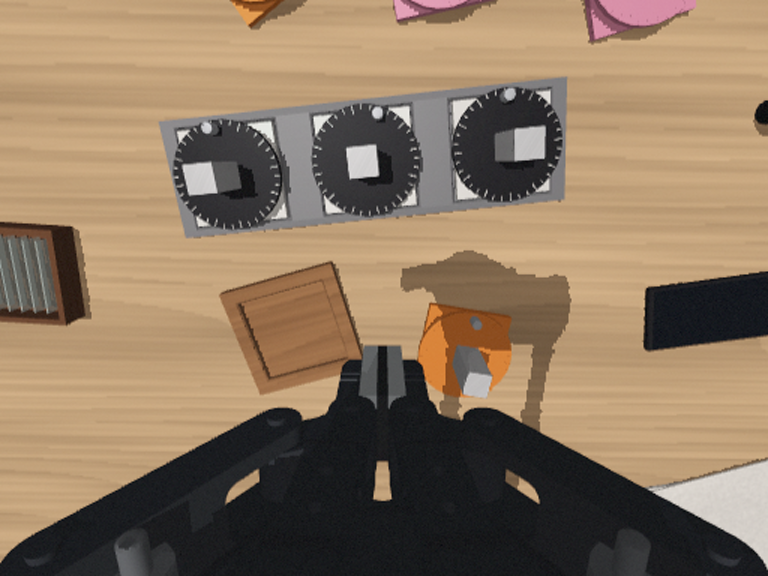

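Run:
```python
from h import *
import pickle
for n,y1 in(("w1",135),("w2",160)):
    c=pickle.load(open(n+".pkl","rb")); im=c["image"]; hsv=cv2.cvtColor(im,cv2.COLOR_RGB2HSV)
    m=((hsv[...,1]<40)&(hsv[...,2]>165)).astype(np.uint8); m[y1:]=0
    k,l,stt,ce=cv2.connectedComponentsWithStats(m,connectivity=4)
    print(n)
    for i in range(1,k):
        if stt[i,4]>25:
            pts=cv2.findContours((l==i).astype(np.uint8),0,2)[0][0]; r=cv2.minAreaRect(pts)
            print(stt[i].tolist(),ce[i].round(1),"rect",np.round(r[0],1),np.round(r[1],1),round(r[2],1), im[l==i].mean(0).round())
```

```text
w1
[376, 6, 7, 7, 41] [379.   9.] rect [379.   9.] [6. 6.] 90.0 [174. 174. 178.]
[336, 19, 17, 27, 159] [341.4  27.8] rect [339.6  29.1] [12.2 29.5] 28.3 [206. 203. 198.]
[390, 25, 22, 26, 478] [400.5  37.7] rect [400.5  37.6] [23.4 21.6] 83.7 [185. 183. 182.]
[284, 28, 7, 8, 46] [287.3  31.5] rect [287.   31.5] [7. 6.] 90.0 [185. 186. 189.]
[297, 29, 10, 11, 53] [302.8  32.9] rect [303.7  32.4] [12.   6.9] 40.6 [209. 205. 201.]
[241, 40, 11, 18, 92] [244.9  46.5] rect [243.7  46.8] [ 8.4 18.8] 28.1 [212. 210. 206.]
[199, 49, 16, 14, 108] [208.2  54.2] rect [209.1  53.6] [18.   9.6] 36.9 [213. 215. 211.]
[167, 50, 8, 8, 45] [170.6  53.4] rect [170.8  53.3] [7.1 6.4] 45.0 [198. 198. 201.]
[273, 50, 23, 25, 458] [283.8  62. ] rect [283.8  62. ] [22.5 20.7] 81.3 [198. 196. 196.]
[149, 60, 8, 10, 37] [151.8  63.6] rect [151.3  63.4] [5.4 9.8] 32.0 [209. 207. 203.]
[341, 72, 16, 20, 121] [346.3  85.2] rect [344.5  84.2] [22.7 11.5] 46.8 [207. 204. 199.]
[161, 73, 24, 25, 431] [172.5  84.7] rect [172.4  84.7] [21.9 19.8] 77.5 [207. 205. 205.]
[397, 73, 10, 9, 37] [402.7  77.8] rect [402.8 
[... 1277 characters left out ...]
 22, 407] [241.2 107.5] rect [241.2 107.5] [20.6 19.6] 84.3 [210. 208. 208.]
[122, 108, 23, 22, 392] [132.9 118.9] rect [132.9 119. ] [20.9 20.1] 81.9 [206. 204. 203.]
[304, 115, 15, 18, 111] [308.4 126.5] rect [307.  126.2] [20.6 10.9] 47.0 [214. 211. 206.]
[357, 119, 9, 9, 36] [362.3 124.2] rect [362.8 124.8] [ 4.9 11.3] 45.0 [205. 202. 198.]
[268, 126, 10, 11, 56] [273.5 132.5] rect [272.5 131. ] [10.  9.] 90.0 [211. 207. 202.]
[216, 131, 12, 11, 63] [220.5 137.9] rect [219.7 138.2] [14.8  6.6] 38.7 [219. 215. 211.]
[181, 135, 10, 11, 52] [186.8 141.6] rect [187.3 142. ] [ 6.8 12.8] 41.2 [211. 208. 203.]
[131, 145, 8, 6, 29] [133.9 148.1] rect [133.6 148.5] [8.1 4.3] 31.0 [210. 206. 202.]
```

Run:
```python
from h import *
import pickle
c1=pickle.load(open("w1.pkl","rb"));c2=pickle.load(open("w2.pkl","rb"));ct=grab("top");cs=grab("scene")
B={"L":((172.4,84.7),(132.9,118.9)),"M":((283.8,62),(241.2,107.5)),"R":((400.5,37.7),(352.5,95.3))}
P={"L":((170.7,53.4),(137.4,84.7)),"M":((287.2,31.5),(251.1,74.8)),"R":((379,9),(339.5,62.2))}
for k in B:
    b=tri([(c1,B[k][0]),(c2,B[k][1])]);p=tri([(c1,P[k][0]),(c2,P[k][1])])
    print(k,"block",b.round(4),"pin",p.round(4)," on z.098:",onz(c1,B[k][0],.098).round(4),onz(c2,B[k][1],.098).round(4),"pin on .052",onz(c1,P[k][0],.052).round(4),onz(c2,P[k][1],.052).round(4))
    print("   predicted px top",proj(ct,b).round(1),"scene",proj(cs,b).round(1))
# angles of blocks
def ang(c,r,z):
    box=cv2.boxPoints(r); W=np.array([onz(c,q,z)[:2] for q in box]); e=W[1]-W[0]; return np.degrees(np.arctan2(e[1],e[0]))%90
for n,c,Rs in(("w1",c1,[((172.4,84.7),(21.9,19.8),77.5),((283.8,62),(22.5,20.7),81.3),((400.5,37.6),(23.4,21.6),83.7)]),("w2",c2,[((132.9,119),(20.9,20.1),81.9),((241.2,107.5),(20.6,19.6),84.3),((352.5,95),(22,19),90)])):
    print(n,[round(ang(c,r,.098),1) for r in Rs])
# white foot patches -> rect per stage at z .018, and dark/grey rack rect
for n,c,y1,box in(("w1",c1,135,None),("w2",c2,160,None)):
    hsv=cv2.cvtColor(c["image"],cv2.COLOR_RGB2HSV)
    m=((hsv[...,1]<45)).astype(np.uint8); m[y1:]=0; m[:,430:]=0;m[:,:80]=0
    m=cv2.morphologyEx(m,cv2.MORPH_CLOSE,np.ones((5,5)))
    k,l,s,ce=cv2.connectedComponentsWithStats(m); i=1+s[1:,4].argmax()
    pts=cv2.findContours((l==i).astype(np.uint8),0,2)[0]; pts=max(pts,key=cv2.contourArea)[:,0,:]
    W=np.array([onz(c,q,.014)[:2] for q in pts],np.float32); r=cv2.minAreaRect(W*1000); print(n,"rack",r)
# cradle
for n,c,ROI in(("w1",c1,(150,130,300,245)),("w2",c2,(130,165,260,270)),("top",ct,(195,220,275,295))):
    im=c["image"]; hsv=cv2.cvtColor(im,cv2.COLOR_RGB2HSV); x0,y0,x1,y1=ROI
    sub=hsv[y0:y1,x0:x1]; print(n,sub[::15,::15,0].min(),np.percentile(sub[...,1],[5,50,95]),np.percentile(sub[...,2],[5,50,95]))
    save(c,f"cr_{n}.png",ROI,5)
```

```text
L block [0.6034 0.1193 0.0968] pin [0.6446 0.1279 0.0503]  on z.098: [0.6033 0.119  0.098 ] [0.6033 0.1187 0.098 ] pin on .052 [0.6443 0.1275 0.052 ] [0.6444 0.1272 0.052 ]
   predicted px top [212.6 189.1] scene [298.4 184.8]
M block [ 0.6183 -0.0097  0.0979] pin [ 0.6587 -0.0203  0.0517]  on z.098: [ 0.6183 -0.0097  0.098 ] [ 0.6183 -0.0097  0.098 ] pin on .052 [ 0.6587 -0.0202  0.052 ] [ 0.6586 -0.0204  0.052 ]
   predicted px top [265.8 184.4] scene [260.8 203.9]
R block [ 0.6337 -0.1385  0.099 ] pin [ 0.6754 -0.1327  0.0516]  on z.098: [ 0.6338 -0.1391  0.098 ] [ 0.6338 -0.1388  0.098 ] pin on .052 [ 0.6753 -0.1325  0.052 ] [ 0.6753 -0.1327  0.052 ]
   predicted px top [318.6 179.4] scene [218.5 225.4]
w1 [np.float64(7.4), np.float64(3.9), np.float64(1.7)]
w2 [np.float64(8.5), np.float64(6.3), np.float64(0.9)]
w1 rack ((619.2139282226562, -9.921905517578125), (113.71180725097656, 383.6488952636719), 6.662825107574463)
w2 rack ((618.1824951171875, -10.087554931640625), (111.78274536132812, 383.6839599609375), 6.586346626281738)
w1 13 [ 92.  97. 139.] [111. 179. 195.]
w2 13 [ 27.  95. 138.] [ 51. 171. 202.]
top 11 [ 32. 135. 172.] [ 75. 198. 230.]
```

View pics/cr_w1.png

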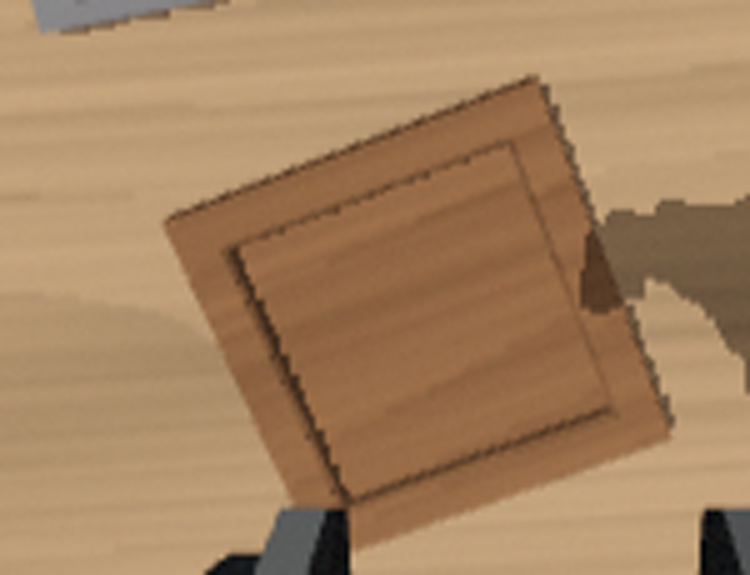

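View pics/cr_w2.png

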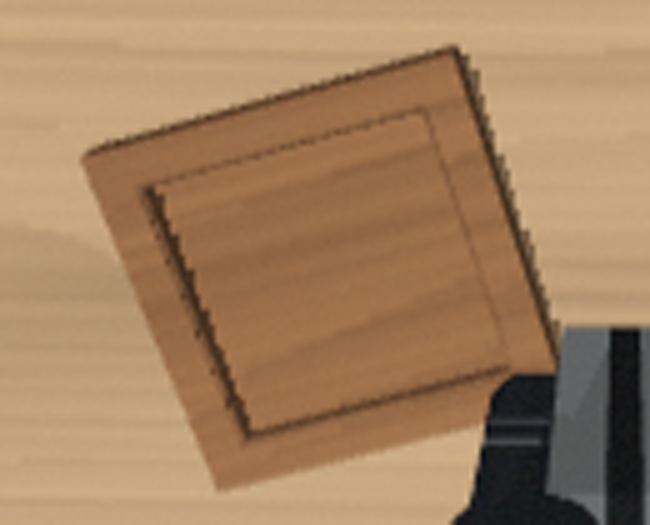

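View pics/cr_top.png

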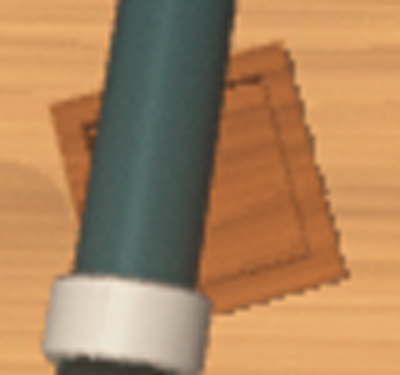

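Run:
```python
from h import *
import pickle
c1=pickle.load(open("w1.pkl","rb"));c2=pickle.load(open("w2.pkl","rb"))
f=lambda p,o:(p[0]/5+o[0]-.4,p[1]/5+o[1]-.4)
A=[(165,220),(535,78),(672,435)];Bq=[(83,155),(456,47),(556,360),(218,490)]
C=[(228,247),(515,143),(612,409),(346,502)];D=[(145,188),(427,108),(508,368),(247,438)]
for a,b in list(zip(A,Bq))+list(zip(C,D)):
    print(tri([(c1,f(a,(150,130))),(c2,f(b,(130,165)))]).round(4))
for c,o,Q in((c2,(130,165),Bq),(c1,(150,130),C),(c2,(130,165),D)):
    W=np.array([onz(c,f(q,o),.014)[:2] for q in Q]); r=cv2.minAreaRect((W*1000).astype(np.float32))
    e=[np.degrees(np.arctan2(*(W[(i+1)%4]-W[i])[::-1]))%90 for i in range(4)]
    print("centre",W.mean(0).round(4),"sides",[round(np.linalg.norm(W[(i+1)%4]-W[i]),4) for i in range(4)],np.round(e,1))
```

```text
[0.4807 0.1455 0.0126]
[ 5.149e-01  2.720e-02 -2.000e-04]
[ 0.3963 -0.0078 -0.0055]
[0.4707 0.1264 0.0142]
[0.4974 0.035  0.0119]
[0.4095 0.0099 0.0161]
[0.3824 0.0987 0.0154]
centre [0.4432 0.0687] sides [np.float64(0.125), np.float64(0.1108), np.float64(0.1264), np.float64(0.1248)] [17.2 16.4 23.6 16.2]
centre [0.4397 0.0675] sides [np.float64(0.0957), np.float64(0.0924), np.float64(0.0933), np.float64(0.0932)] [16.  15.7 16.4 17.2]
centre [0.4397 0.0676] sides [np.float64(0.0953), np.float64(0.093), np.float64(0.0928), np.float64(0.0931)] [17.1 15.5 17.2 17. ]
```

Run:
```python
from h import *
st(); plan([.6697,-.1583,.14],-.5)
```

```text
t 3.20 pos [ 0.5468 -0.0264  0.3039] yaw 0.016 tilt [ 0.0022 -0.0003] F [ 0.79  0.09 -0.74] q [-0.09 -0.02  1.78 -0.    1.37  1.46] w 0.002
n 7 yaw now 0.016 target -0.5
-0.000 -0.000 0.074 17.2 19.1 23.5
-0.000 -0.000 0.074 18.6 17.8 23.5
-0.000 -0.000 0.074 19.8 16.4 23.4
-0.000 -0.000 0.074 21.0 14.9 23.4
-0.000 -0.000 0.074 22.0 13.3 23.4
-0.000 -0.000 0.074 23.0 11.6 23.4
-0.000 -0.000 0.074 23.8 9.9 23.4
```

{"op": "servo_tool", "data": {
  "targets": "0 0 0.074 17 19 23.5 0; 0 0 0.074 18.5 18 23.5 0; 0 0 0.074 20 16.5 23.5 0; 0 0 0.074 21 15 23.5 0; 0 0 0.074 22 13 23.5 0; 0 0 0.074 23 11.5 23.5 0; 0 0 0.074 24 10 23.5 0; 0 0 0 0 0 0 0"
}}

```text
time: 3.87
tool_pos: [0.6769, -0.1518, 0.1409]
tcp_rot: [-3.032, 0.796, -0.023]
wrist_force: [-0.4, 0.4, -1.5]
width: 0.001
```

Run:
```python
from h import *
st(); plan([.6697,-.1583,.044],-.5,maxmm=16)
```

```text
t 3.87 pos [ 0.6769 -0.1518  0.1409] yaw -0.513 tilt [0.0158 0.0024] F [-0.44  0.38 -1.48] q [-0.26  0.35  1.66  0.01  1.11  1.82] w 0.001
n 7 yaw now -0.513 target -0.5
-0.001 -0.002 -0.002 -0.6 1.4 13.8
-0.001 -0.002 -0.002 -0.6 1.4 13.8
-0.001 -0.002 -0.002 -0.6 1.4 13.8
-0.001 -0.002 -0.002 -0.5 1.4 13.8
-0.001 -0.002 -0.002 -0.5 1.4 13.8
-0.001 -0.002 -0.002 -0.5 1.3 13.8
-0.001 -0.002 -0.002 -0.5 1.3 13.8
```

{"op": "servo_tool", "data": {
  "targets": "-0.003 -0.008 -0.003 -2 5 7 0; -0.002 -0.008 -0.003 -2 5 14 0; 0 0 0 0 0 14 0; 0 0 0 0 0 14 0; 0 0 0 0 0 14 0; 0 0 0 0 0 0 0"
}}

```text
time: 4.37
tool_pos: [0.6666, -0.1537, 0.0741]
tcp_rot: [-3.037, 0.775, 0.006]
wrist_force: [-0.3, 0.1, -0.0]
width: -0.001
```

Run:
```python
from h import *
st(); plan([.6697,-.1583,.044],-.5,maxmm=12); c=grab("wrist"); save(c,"w3.png",None,1.5)
```

```text
t 4.37 pos [ 0.6666 -0.1537  0.0741] yaw -0.500 tilt [-0.0018  0.0075] F [-0.27  0.07 -0.03] q [-0.27  0.41  1.72  0.01  1.02  1.8 ] w -0.001
n 3 yaw now -0.5 target -0.5
-0.002 0.002 0.000 1.7 0.9 10.0
-0.002 0.002 0.000 1.7 0.9 10.0
-0.002 0.002 0.000 1.7 0.9 10.0
```

View pics/w3.png

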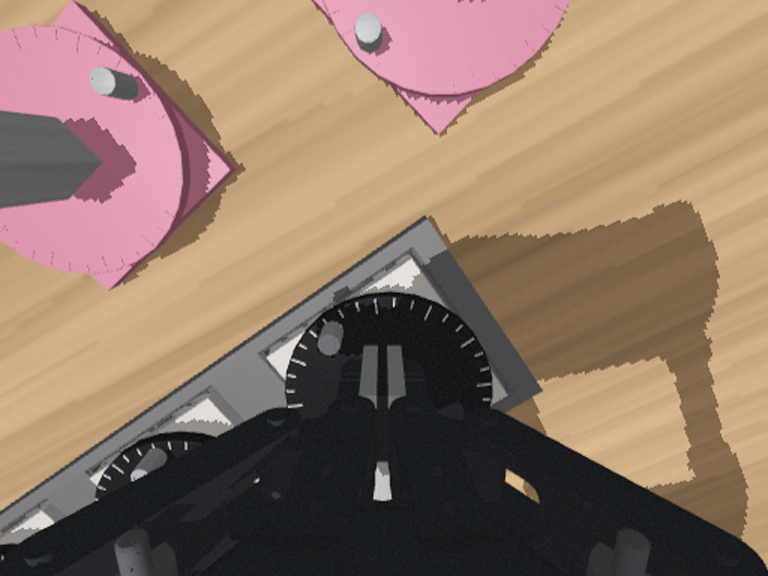

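{"op": "servo_tool", "data": {
  "targets": "-0.002 0.002 0 2 1 10 0; -0.002 0.002 0 2 1 10 0; -0.002 0.002 0 2 1 9 0; 0 0 0 0 0 0 0"
}}

```text
time: 4.75
tool_pos: [0.6733, -0.1594, 0.0467]
tcp_rot: [3.043, -0.775, 0.012]
wrist_force: [-1.2, -0.0, -1.0]
width: 0.0
```

```bash
cat >> h.py <<'E'
AX={"L":np.array([.6034,.119]),"M":np.array([.6183,-.0097]),"R":np.array([.6337,-.1387])}
def arc(k,d,n,z=.044,r=.041):
    s=bot.read_state(); Rc=R.from_rotvec(s["tcp_rot"]).as_matrix(); p=np.array(s["tool_pos"])
    v=p[:2]-AX[k]; a0=np.arctan2(v[1],v[0]); print("r %.4f ang %.3f"%(np.hypot(*v),a0))
    P=p;Rp=Rc
    for i in range(1,n+1):
        a=a0+d*i; x=np.array([np.cos(a),np.sin(a),0]); zz=np.array([0,0,-1.]); Rt=np.c_[x,np.cross(zz,x),zz]
        T=np.r_[AX[k]+r*x[:2],z]
        if i==1 : w=R.from_matrix(Rp.T@Rt).as_rotvec(); w=np.clip(w,-.1,.1); Rt=Rp@R.from_rotvec(w).as_matrix()
        w=R.from_matrix(Rp.T@Rt).as_rotvec(); sh=Rp.T@(T-P)*1000
        print("%.3f %.3f %.3f %.1f %.1f %.1f"%(*w,*sh)); P=T;Rp=Rt
E
python3 - <<'E'
from h import *
st(); arc("R",.06,8)
E
```

```text
t 4.75 pos [ 0.6733 -0.1594  0.0467] yaw -0.498 tilt [ 0.0071 -0.0031] F [-1.19 -0.02 -1.  ] q [-0.27  0.45  1.72 -0.    0.97  1.8 ] w 0.000
r 0.0447 ang -0.481
-0.000 -0.008 -0.077 -3.9 -2.4 2.6
0.000 -0.000 -0.060 -0.1 -2.5 -0.0
0.000 0.000 -0.060 -0.1 -2.5 0.0
0.000 0.000 -0.060 -0.1 -2.5 0.0
0.000 0.000 -0.060 -0.1 -2.5 0.0
0.000 0.000 -0.060 -0.1 -2.5 0.0
0.000 0.000 -0.060 -0.1 -2.5 0.0
0.000 0.000 -0.060 -0.1 -2.5 0.0
```

{"op": "servo_tool", "data": {
  "targets": "0 -0.008 -0.06 -3.5 -2.5 2.5 0; 0 0 -0.06 0 -2.5 0 0; 0 0 -0.06 0 -2.5 0 0"
}}

```text
time: 5.0
tool_pos: [0.6736, -0.1517, 0.0431]
tcp_rot: [-3.103, 0.49, 0.001]
wrist_force: [-0.4, -0.1, 0.2]
width: -0.003
```

Run:
```python
from h import *
st(); arc("R",.06,5)
```

```text
t 5.00 pos [ 0.6736 -0.1517  0.0431] yaw -0.313 tilt [-0.0007  0.0005] F [-0.39 -0.13  0.18] q [-0.26  0.45  1.72  0.    0.97  1.63] w -0.003
r 0.0420 ang -0.314
-0.000 0.001 -0.059 -1.0 -2.5 -0.9
0.000 0.000 -0.060 -0.1 -2.5 -0.0
0.000 0.000 -0.060 -0.1 -2.5 0.0
0.000 0.000 -0.060 -0.1 -2.5 0.0
0.000 0.000 -0.060 -0.1 -2.5 0.0
```

{"op": "servo_tool", "data": {
  "targets": "0 0 -0.06 -1 -2.5 -1 0; 0 0 -0.06 0 -2.5 0 0; 0 0 -0.06 0 -2.5 0 0"
}}

```text
time: 5.25
tool_pos: [0.6752, -0.1466, 0.0441]
tcp_rot: [3.132, -0.193, 0.0]
wrist_force: [0.2, -4.1, -1.0]
width: -0.001
```

{"op": "servo_tool", "data": {
  "targets": "0 0 -0.06 0 -2.5 0 0; 0 0 -0.06 0 -2.5 0 0"
}}

```text
time: 5.42
tool_pos: [0.6763, -0.1446, 0.0443]
tcp_rot: [3.133, 0.006, 0.002]
wrist_force: [-0.0, -4.4, -1.6]
width: 0.002
```

Run:
```python
from h import *
st(); arc("R",.06,5);c=grab("wrist"); save(c,"w4.png",None,1.5)
```

```text
t 5.42 pos [ 0.6763 -0.1446  0.0443] yaw 0.004 tilt [ 0.0012 -0.0082] F [-0.02 -4.39 -1.64] q [-0.24  0.45  1.72 -0.01  0.97  1.33] w 0.002
r 0.0430 ang -0.137
0.008 -0.001 0.081 -1.7 -2.7 0.3
-0.000 -0.000 -0.060 -0.1 -2.5 -0.0
0.000 0.000 -0.060 -0.1 -2.5 0.0
0.000 0.000 -0.060 -0.1 -2.5 0.0
0.000 0.000 -0.060 -0.1 -2.5 0.0
```

View pics/w4.png

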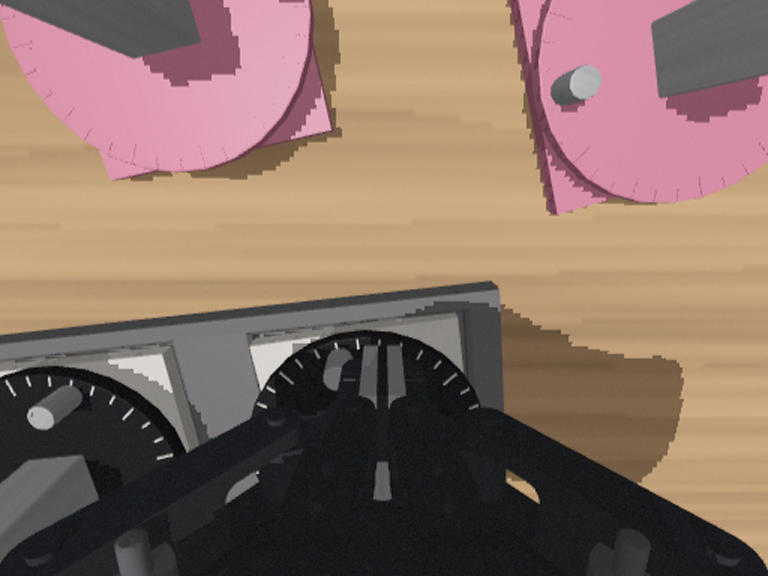

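{"op": "servo_tool", "data": {
  "targets": "0.004 0 0 -1 -4 0 0; 0.004 0 0 0 -4 0 0; 0 0 -0.05 0 -4 0 0"
}}

```text
time: 5.72
tool_pos: [0.6749, -0.1356, 0.0443]
tcp_rot: [3.137, 0.082, 0.001]
wrist_force: [-1.2, -4.5, -0.4]
width: -0.001
```

Run:
```python
from h import *
st(); arc("R",.08,5)
```

```text
t 5.72 pos [ 0.6749 -0.1356  0.0443] yaw 0.053 tilt [ 0.0005 -0.0036] F [-1.23 -4.54 -0.38] q [-0.23  0.45  1.72 -0.    0.97  1.29] w -0.001
r 0.0413 ang 0.075
0.004 -0.000 -0.100 -0.5 -3.3 0.3
0.000 -0.000 -0.083 -0.1 -3.3 -0.0
0.000 0.000 -0.080 -0.1 -3.3 0.0
0.000 0.000 -0.080 -0.1 -3.3 0.0
0.000 0.000 -0.080 -0.1 -3.3 0.0
```

{"op": "servo_tool", "data": {
  "targets": "0.004 0 -0.09 -0.5 -4.3 0 0; 0 0 -0.08 0 -4.3 0 0; 0 0 -0.08 0 -4.3 0 0; 0 0 -0.08 0 -4.3 0 0; 0 0 -0.08 0 -4.3 0 0"
}}

```text
time: 6.13
tool_pos: [0.6694, -0.1185, 0.0445]
tcp_rot: [3.048, 0.738, -0.001]
wrist_force: [-0.2, -5.5, -0.8]
width: -0.003
```

Run:
```python
from h import *
st(); arc("R",.08,3)
```

```text
t 6.13 pos [ 0.6694 -0.1185  0.0445] yaw 0.475 tilt [ 0.0004 -0.0054] F [-0.2  -5.5  -0.78] q [-0.21  0.43  1.75 -0.01  0.96  0.89] w -0.003
r 0.0410 ang 0.515
0.005 0.002 -0.100 -0.2 -3.3 0.5
0.000 -0.000 -0.100 -0.2 -3.3 -0.0
0.000 0.000 -0.080 -0.1 -3.3 0.0
```

{"op": "servo_tool", "data": {
  "targets": "0.004 0.002 -0.1 -0.2 -4.3 0.4 0; 0 0 -0.09 -0.2 -4.3 0 0; 0 0 -0.08 -0.2 -4.3 0 0; 0 0 -0.08 -0.2 -4.3 0 0; 0 0 -0.08 -0.2 -4.3 0 0; 0 0 -0.08 -0.2 -4.3 0 0"
}}

```text
time: 6.63
tool_pos: [0.6575, -0.1015, 0.047]
tcp_rot: [2.745, 1.504, 0.015]
wrist_force: [3.0, -4.0, -3.2]
width: 0.001
```

Run:
```python
from h import *
st(); arc("R",.08,3)
```

```text
t 6.63 pos [ 0.6575 -0.1015  0.047 ] yaw 1.003 tilt [ 0.0138 -0.005 ] F [ 3.   -3.97 -3.23] q [-0.19  0.4   1.79 -0.    0.94  0.38] w 0.001
r 0.0441 ang 1.002
0.014 -0.003 -0.080 -3.3 -3.3 2.9
0.000 -0.000 -0.080 -0.1 -3.3 0.0
0.000 0.000 -0.080 -0.1 -3.3 0.0
```

{"op": "servo_tool", "data": {
  "targets": "0.008 -0.002 -0.09 -2.5 -4.3 2 0; 0.004 0 -0.08 -1.2 -4.3 0.5 0; 0 0 -0.08 -0.3 -4.3 0 0; 0 0 -0.08 -0.2 -4.3 0 0; 0 0 -0.08 -0.2 -4.3 0 0; 0 0 -0.08 -0.2 -4.3 0 0"
}}

```text
time: 7.13
tool_pos: [0.6424, -0.0946, 0.0486]
tcp_rot: [2.276, 2.138, 0.032]
wrist_force: [4.4, -1.8, -3.0]
width: -0.002
```

Run:
```python
from h import *
st(); c=grab("wrist"); save(c,"w5.png",None,1.5)
```

```text
t 7.13 pos [ 0.6424 -0.0946  0.0486] yaw 1.508 tilt [0.0278 0.0002] F [ 4.43 -1.84 -3.03] q [-0.19  0.36  1.84  0.01  0.91 -0.13] w -0.002
```

View pics/w5.png

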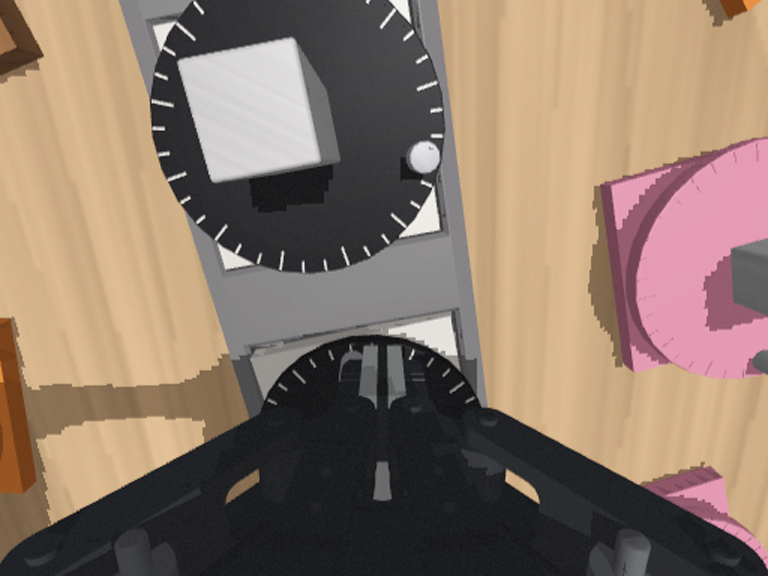

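{"op": "servo_tool", "data": {
  "targets": "0 -0.02 -0.06 -1 -4.3 3 0; 0 -0.01 -0.06 -1 -4.3 2 0; 0 0 -0.06 -0.5 -4.3 0 0; 0 0 0 0 0 0 0"
}}

```text
time: 7.52
tool_pos: [0.6366, -0.094, 0.0481]
tcp_rot: [2.056, 2.308, 0.013]
wrist_force: [-1.0, 0.8, -0.7]
width: -0.001
```

Run:
```python
from h import *
st()
```

```text
t 7.52 pos [ 0.6366 -0.094   0.0481] yaw 1.686 tilt [ 0.0433 -0.0269] F [-0.98  0.79 -0.72] q [-0.17  0.34  1.86 -0.02  0.89 -0.28] w -0.001
```

{"op": "servo_tool", "data": {
  "targets": "0.02 0.03 0.03 0 6 -5 0; 0 0.02 0.1 0 4 -15 0; 0 0 0.11 0 0 -25 0; 0 0 0.11 0 0 -25 0; 0 0 0.11 0 0 -20 0; 0 0 0.11 0 0 0 0"
}}

```text
time: 8.02
tool_pos: [0.6407, -0.0893, 0.1387]
tcp_rot: [-2.682, -1.586, -0.031]
wrist_force: [1.8, 0.6, 1.2]
width: 0.002
```

Run:
```python
from h import *
st(); a=-.86
plan([*(AX["M"]+.041*np.array([np.cos(a),np.sin(a)])),.14],-.6)
```

```text
t 8.02 pos [ 0.6407 -0.0893  0.1387] yaw 1.068 tilt [0.0042 0.0324] F [1.77 0.58 1.17] q [-0.19  0.28  1.76  0.04  1.1   0.29] w 0.002
n 14 yaw now 1.068 target -0.6
-0.002 -0.001 0.119 3.2 -1.4 0.0
-0.002 -0.001 0.119 3.0 -1.8 0.0
-0.002 -0.001 0.119 2.8 -2.1 0.0
-0.002 -0.001 0.119 2.5 -2.4 0.0
-0.002 -0.001 0.119 2.2 -2.7 -0.0
-0.002 -0.001 0.119 1.9 -2.9 -0.0
-0.002 -0.001 0.119 1.5 -3.1 -0.0
-0.002 -0.001 0.119 1.1 -3.3 -0.0
-0.002 -0.001 0.119 0.7 -3.4 -0.0
-0.002 -0.001 0.119 0.3 -3.5 -0.1
-0.002 -0.001 0.119 -0.1 -3.5 -0.1
-0.002 -0.001 0.119 -0.5 -3.4 -0.1
-0.002 -0.001 0.119 -0.9 -3.4 -0.1
-0.002 -0.001 0.119 -1.3 -3.2 -0.1
```

{"op": "servo_tool", "data": {
  "targets": "-0.01 -0.005 0.12 3 -1.5 0 0; -0.01 -0.005 0.12 3 -2 0 0; 0 0 0.12 3 -2 0 0; 0 0 0.12 2.5 -2.5 0 0; 0 0 0.12 2 -2.7 0 0; 0 0 0.12 2 -3 0 0; 0 0 0.12 1.5 -3 0 0; 0 0 0.12 1 -3.3 0 0"
}}

```text
time: 8.68
tool_pos: [0.6421, -0.0564, 0.1431]
tcp_rot: [-3.119, -0.108, -0.017]
wrist_force: [-0.3, -0.2, -0.5]
width: 0.003
```

{"op": "servo_tool", "data": {
  "targets": "0 0 0.12 0.7 -3.4 0 0; 0 0 0.12 0.3 -3.5 0 0; 0 0 0.12 0 -3.5 0 0; 0 0 0.12 -0.5 -3.4 0 0; 0 0 0.12 -1 -3.4 0 0; 0 0 0.1 -1.3 -3.2 0 0; 0 0 0 0 0 0 0"
}}

```text
time: 9.27
tool_pos: [0.6418, -0.0292, 0.1426]
tcp_rot: [-2.94, 1.026, 0.016]
wrist_force: [-0.1, 0.4, 0.6]
width: 0.001
```

Run:
```python
from h import *
st(); a=-.86
plan([*(AX["M"]+.041*np.array([np.cos(a),np.sin(a)])),.14],-.6)
```

```text
t 9.27 pos [ 0.6418 -0.0292  0.1426] yaw -0.671 tilt [-0.0009  0.0293] F [-0.07  0.44  0.61] q [-0.1   0.27  1.76  0.03  1.11  2.13] w 0.001
n 1 yaw now -0.671 target -0.6
-0.023 0.018 -0.071 9.8 7.1 2.3
```

{"op": "servo_tool", "data": {
  "targets": "-0.023 0.018 -0.05 9 7 2 0; 0 0 0 0 0 0 0; 0 0 0 0 0 0 0"
}}

```text
time: 9.52
tool_pos: [0.6435, -0.039, 0.14]
tcp_rot: [-2.991, 0.959, 0.006]
wrist_force: [0.0, 0.1, 0.1]
width: 0.001
```

Run:
```python
from h import *
st(); a=-.86
plan([*(AX["M"]+.041*np.array([np.cos(a),np.sin(a)])),.075],-.6)
```

```text
t 9.52 pos [ 0.6435 -0.039   0.14  ] yaw -0.620 tilt [-0.0034  0.0018] F [0.04 0.12 0.06] q [-0.1   0.28  1.76  0.    1.11  2.09] w 0.001
n 2 yaw now -0.62 target -0.6
0.000 0.002 -0.010 1.3 0.3 32.5
0.000 0.002 -0.010 1.2 0.3 32.5
```

{"op": "servo_tool", "data": {
  "targets": "0 0.002 -0.01 1 0.5 25 0; 0 0.002 0 1 0.5 25 0; 0 0 0 0 0 20 0; 0 0 0 0 0 14 0; 0 0 0 0 0 8 0; 0 0 0 0 0 0 0"
}}

```text
time: 10.02
tool_pos: [0.646, -0.0394, 0.0479]
tcp_rot: [-2.989, 0.951, -0.003]
wrist_force: [0.2, -0.3, -0.6]
width: -0.003
```

Run:
```python
from h import *
st(); a=-.86
plan([*(AX["M"]+.041*np.array([np.cos(a),np.sin(a)])),.044],-.6)
```

```text
t 10.02 pos [ 0.646  -0.0394  0.0479] yaw -0.616 tilt [0.0036 0.0045] F [ 0.21 -0.25 -0.55] q [-0.1   0.37  1.82  0.01  0.94  2.08] w -0.003
n 1 yaw now -0.616 target -0.6
-0.006 -0.000 -0.016 0.0 1.7 3.9
```

{"op": "servo_tool", "data": {
  "targets": "-0.004 0 0 0 -2 3 0; 0 0 0 -1.5 -2.5 0 0; 0 0 0 -1.5 -2.5 0 0; 0 0 -0.06 -0.5 -2.5 0 0; 0 0 -0.06 -0.3 -2.5 0 0"
}}

```text
time: 10.43
tool_pos: [0.6518, -0.0264, 0.0481]
tcp_rot: [-3.043, 0.769, -0.006]
wrist_force: [0.0, 1.0, 0.0]
width: -0.002
```

Run:
```python
from h import *
st(); arc("M",.06,3)
```

```text
t 10.43 pos [ 0.6518 -0.0264  0.0481] yaw -0.495 tilt [0.0046 0.0017] F [0.05 0.97 0.01] q [-0.08  0.38  1.81  0.    0.94  1.98] w -0.002
r 0.0374 ang -0.462
-0.004 -0.003 -0.093 3.4 -2.6 4.1
0.000 -0.000 -0.060 -0.1 -2.5 -0.0
0.000 0.000 -0.060 -0.1 -2.5 0.0
```

{"op": "servo_tool", "data": {
  "targets": "-0.004 -0.003 -0.09 2.5 -2.5 3 0; 0 0 -0.06 1 -2.5 1 0; 0 0 -0.06 0 -2.5 0 0; 0 0 -0.06 0 -2.5 0 0"
}}

```text
time: 10.77
tool_pos: [0.6631, -0.0169, 0.05]
tcp_rot: [-3.124, 0.33, -0.014]
wrist_force: [0.4, -0.4, -0.3]
width: -0.001
```

Run:
```python
from h import *
st(); arc("M",.06,3); c=grab("wrist"); save(c,"w6.png",None,1.5)
```

```text
t 10.77 pos [ 0.6631 -0.0169  0.05  ] yaw -0.210 tilt [ 0.0091 -0.0007] F [ 0.38 -0.43 -0.27] q [-0.06  0.4   1.79 -0.    0.95  1.72] w -0.001
r 0.0454 ang -0.159
-0.001 -0.009 -0.100 -4.6 -2.2 6.0
-0.000 0.000 -0.071 -0.1 -2.5 0.0
0.000 0.000 -0.060 -0.1 -2.5 0.0
```

View pics/w6.png

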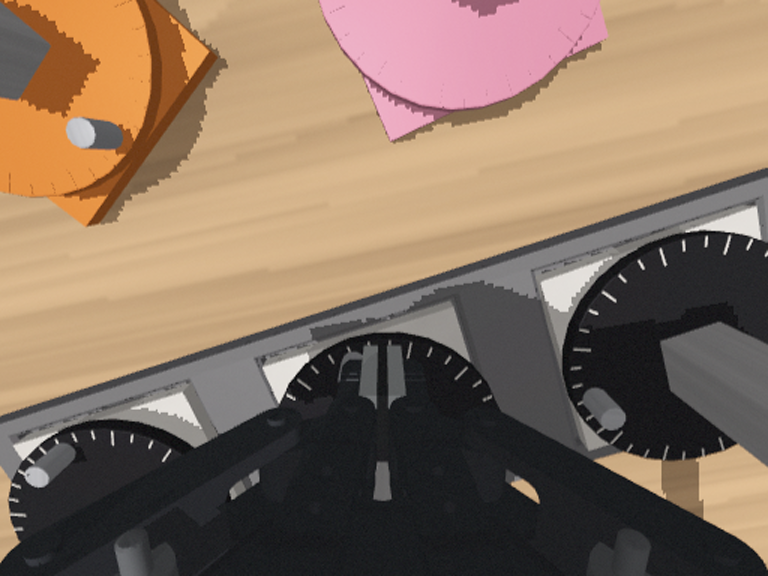

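{"op": "servo_tool", "data": {
  "targets": "0 -0.008 -0.06 -2 -2.5 4 0; 0 0 -0.06 -1 -2.5 2 0; 0 0 -0.06 0 -2.5 0 0; 0 0 -0.06 0 -2.5 0 0"
}}

```text
time: 11.15
tool_pos: [0.6653, -0.0047, 0.0493]
tcp_rot: [-3.14, -0.059, -0.015]
wrist_force: [-0.0, 0.7, 0.5]
width: -0.002
```

Run:
```python
from h import *
st(); arc("M",.06,3); c=grab("wrist"); save(c,"w7.png",(100,180,400,384),2)
```

```text
t 11.15 pos [ 0.6653 -0.0047  0.0493] yaw 0.037 tilt [0.0097 0.0008] F [-0.02  0.72  0.47] q [-0.05  0.4   1.78  0.    0.95  1.49] w -0.002
r 0.0473 ang 0.106
0.000 -0.010 -0.100 -6.6 -2.0 5.3
-0.000 -0.000 -0.089 -0.1 -2.5 0.0
0.000 0.000 -0.060 -0.1 -2.5 0.0
```

View pics/w7.png

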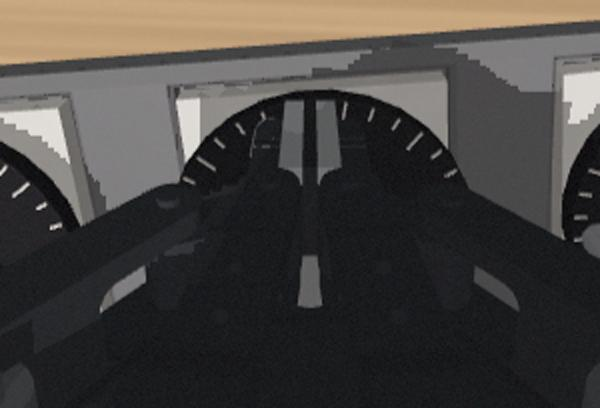

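{"op": "servo_tool", "data": {
  "targets": "0 -0.008 -0.04 -3 -2.5 3 0; 0 -0.004 -0.06 -3 -2.5 3 0; 0 0 -0.06 -2 -2.5 1 0; 0 0 -0.06 -1 -2.5 0 0"
}}

```text
time: 11.53
tool_pos: [0.6583, 0.0055, 0.0466]
tcp_rot: [3.115, 0.406, 0.007]
wrist_force: [-1.0, -0.3, -0.5]
width: 0.001
```

Run:
```python
from h import *
st(); arc("M",.06,3); c=grab("wrist"); save(c,"w7.png",(100,180,400,384),2)
```

```text
t 11.53 pos [0.6583 0.0055 0.0466] yaw 0.259 tilt [ 0.0047 -0.0001] F [-0.96 -0.29 -0.45] q [-0.03  0.39  1.8   0.    0.95  1.28] w 0.001
r 0.0428 ang 0.364
0.002 -0.004 -0.100 -2.2 -2.2 2.5
-0.000 -0.000 -0.125 -0.2 -2.4 0.0
0.000 0.000 -0.060 -0.1 -2.5 0.0
```

View pics/w7.png

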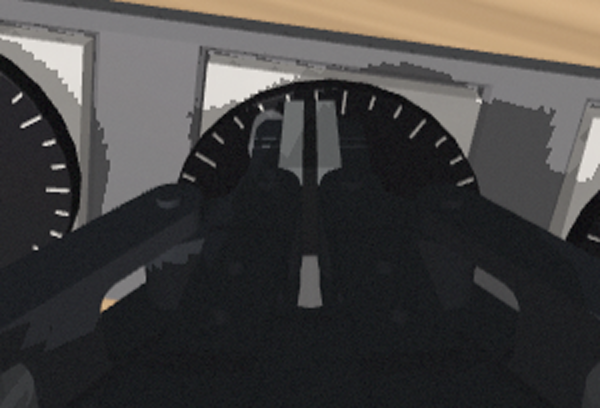

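{"op": "servo_tool", "data": {
  "targets": "0 -0.004 -0.1 -2 -3 2 0; 0 0 -0.1 -0.5 -3 1 0; 0 0 -0.09 -0.3 -3 0 0; 0 0 -0.08 -0.3 -3 0 0; 0 0 -0.08 -0.3 -3 0 0; 0 0 -0.08 -0.3 -3 0 0"
}}

```text
time: 12.08
tool_pos: [0.6497, 0.0206, 0.0486]
tcp_rot: [2.892, 1.214, 0.012]
wrist_force: [0.6, -0.3, -0.1]
width: -0.002
```

Run:
```python
from h import *
st(); arc("M",.08,3)
```

```text
t 12.08 pos [0.6497 0.0206 0.0486] yaw 0.795 tilt [ 0.009  -0.0014] F [ 0.57 -0.34 -0.09] q [-0.01  0.38  1.82 -0.    0.94  0.77] w -0.002
r 0.0437 ang 0.768
0.008 -0.005 -0.053 -2.7 -3.4 4.6
-0.000 0.000 -0.080 -0.1 -3.3 -0.0
0.000 0.000 -0.080 -0.1 -3.3 0.0
```

{"op": "servo_tool", "data": {
  "targets": "0.006 -0.004 -0.07 -2 -3.5 2.5 0; 0.002 0 -0.08 -1 -3.5 2 0; 0 0 -0.08 -0.5 -3.5 1 0; 0 0 -0.08 -0.3 -3.5 0 0; 0 0 -0.08 -0.3 -3.5 0 0; 0 0 -0.08 -0.3 -3.5 0 0; 0 0 0 0 0 0 0"
}}

```text
time: 12.67
tool_pos: [0.6328, 0.0296, 0.0485]
tcp_rot: [2.528, 1.857, 0.013]
wrist_force: [0.4, 0.9, -0.1]
width: 0.002
```

Run:
```python
from h import *
st(); arc("M",.08,3);c=grab("wrist"); save(c,"w8.png",None,1.5)
```

```text
t 12.67 pos [0.6328 0.0296 0.0485] yaw 1.267 tilt [0.0092 0.0012] F [ 0.36  0.9  -0.07] q [0.01 0.35 1.86 0.   0.93 0.31] w 0.002
r 0.0419 ang 1.218
0.008 -0.004 -0.031 -0.9 -3.4 4.5
-0.000 -0.000 -0.080 -0.1 -3.3 -0.0
0.000 0.000 -0.080 -0.1 -3.3 0.0
```

View pics/w8.png

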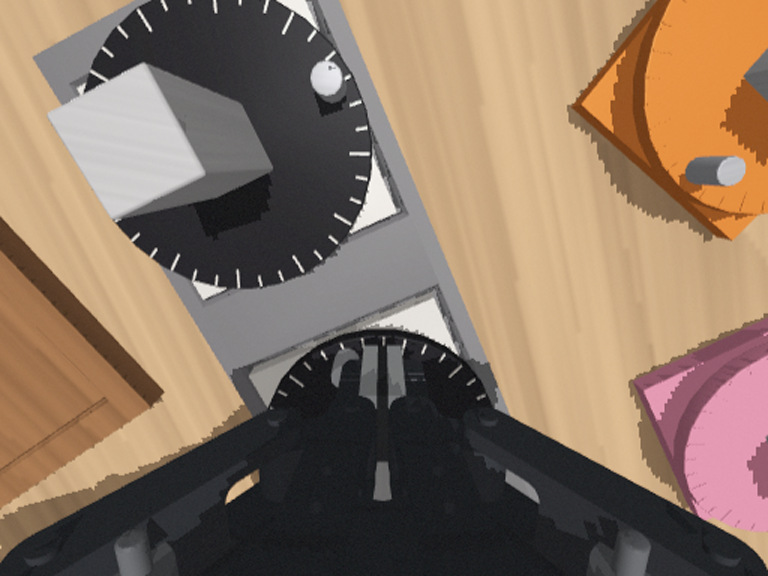

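{"op": "servo_tool", "data": {
  "targets": "0.006 -0.004 -0.06 -1 -4.5 2 0; 0 0 -0.08 -0.4 -4.5 1 0; 0 0 -0.08 -0.4 -4.5 0 0; 0 0 0 0 0 0 0; 0 0 0 0 4 -5 0; 0 0 0 0 4 -15 0; 0 0 0.1 0 0 -25 0; 0 0 0.1 0 0 -25 0"
}}

```text
time: 13.38
tool_pos: [0.6269, 0.0296, 0.1145]
tcp_rot: [-2.545, -1.84, 0.006]
wrist_force: [0.5, 0.9, 0.3]
width: -0.006
```

Run:
```python
from h import *
st(); a=-.4
plan([*(AX["L"]+.041*np.array([np.cos(a),np.sin(a)])),.14],-.3)
c=grab("wrist"); save(c,"w9.png",None,1.5)
```

```text
t 13.38 pos [0.6269 0.0296 0.1145] yaw 1.252 tilt [-0.0033 -0.0014] F [0.54 0.87 0.29] q [ 0.01  0.27  1.82 -0.    1.05  0.33] w -0.006
n 13 yaw now 1.252 target -0.3
-0.000 0.000 0.119 5.7 -0.7 -2.0
-0.000 0.000 0.119 5.6 -1.4 -2.0
-0.000 0.000 0.119 5.4 -2.1 -2.0
-0.000 0.000 0.119 5.1 -2.7 -2.0
-0.000 0.000 0.119 4.7 -3.3 -2.0
-0.000 0.000 0.119 4.3 -3.8 -2.0
-0.000 0.000 0.119 3.8 -4.3 -2.0
-0.000 0.000 0.119 3.3 -4.7 -2.0
-0.000 0.000 0.119 2.7 -5.1 -2.0
-0.000 0.000 0.119 2.1 -5.4 -2.0
-0.000 0.000 0.119 1.4 -5.6 -2.0
-0.000 0.000 0.119 0.7 -5.7 -2.0
-0.000 0.000 0.119 0.1 -5.8 -2.0
```

View pics/w9.png

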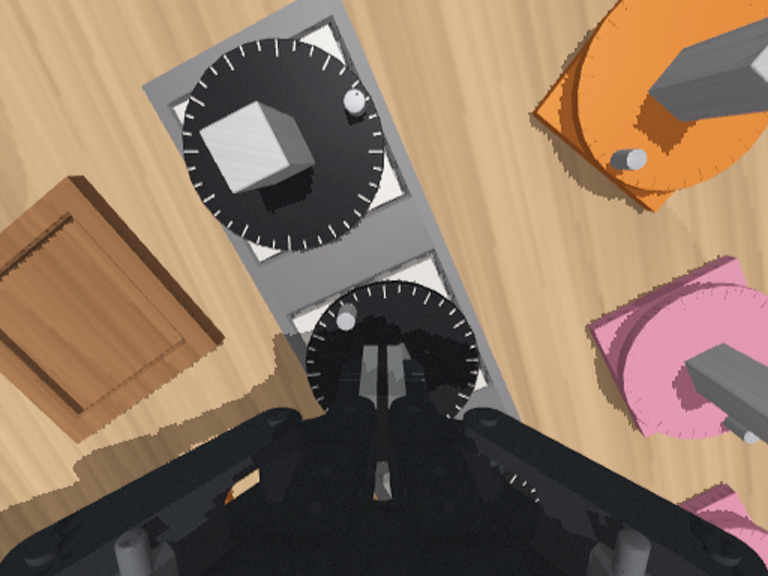

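{"op": "servo_tool", "data": {
  "targets": "0 0 0.12 5.7 -0.7 -4 0; 0 0 0.12 5.6 -1.4 -4 0; 0 0 0.12 5.4 -2 -4 0; 0 0 0.12 5 -2.7 -4 0; 0 0 0.12 4.7 -3.3 -4 0; 0 0 0.12 4.3 -3.8 -4 0; 0 0 0.12 3.8 -4.3 0 0; 0 0 0.12 3.3 -4.7 0 0"
}}

```text
time: 14.1
tool_pos: [0.6521, 0.0743, 0.1587]
tcp_rot: [3.112, 0.394, 0.041]
wrist_force: [-0.3, -1.1, 0.3]
width: 0.002
```

{"op": "servo_tool", "data": {
  "targets": "0 0 0.12 2.7 -5 0 0; 0 0 0.12 2 -5.4 0 0; 0 0 0.12 1.4 -5.6 0 0; 0 0 0.12 0.7 -5.7 0 0; 0 0 0.1 0 -5.8 0 0; 0 0 0 0 0 0 0"
}}

```text
time: 14.6
tool_pos: [0.6659, 0.1044, 0.1643]
tcp_rot: [-3.083, 0.566, -0.056]
wrist_force: [1.3, -0.0, 1.5]
width: 0.003
```

Run:
```python
from h import *
st(); a=-.4
plan([*(AX["L"]+.041*np.array([np.cos(a),np.sin(a)])),.14],-.3)
c=grab("wrist"); save(c,"w10.png",None,1.5)
```

```text
t 14.60 pos [0.6659 0.1044 0.1643] yaw -0.363 tilt [0.0365 0.0002] F [ 1.29 -0.02  1.51] q [ 0.12  0.29  1.7  -0.    1.12  2.06] w 0.003
n 1 yaw now -0.363 target -0.3
-0.012 -0.034 -0.063 -23.4 10.4 23.4
```

View pics/w10.png

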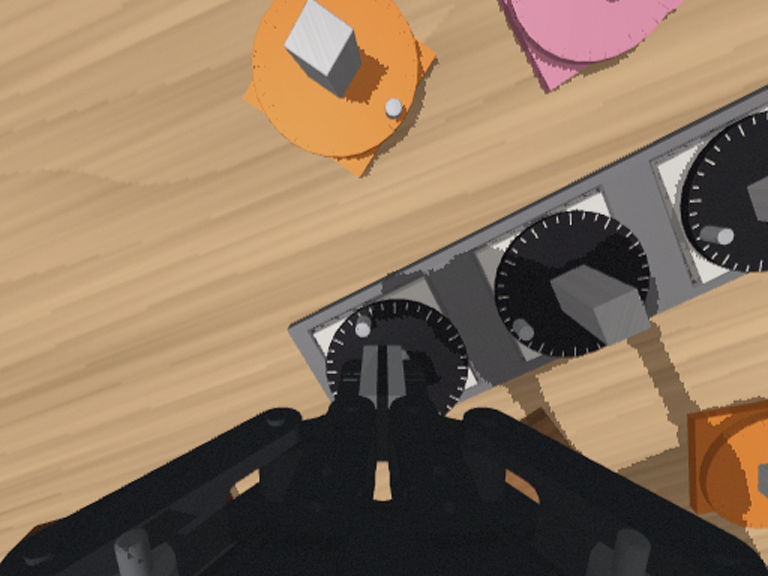

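{"op": "servo_tool", "data": {
  "targets": "-0.006 -0.018 -0.04 -12 5 12 0; -0.006 -0.018 -0.02 -12 5 12 0; 0 0 0 0 0 0 0; 0 0 0 0 0 0 0"
}}

```text
time: 14.98
tool_pos: [0.6415, 0.1014, 0.1404]
tcp_rot: [3.108, -0.457, 0.001]
wrist_force: [0.2, -0.2, 0.9]
width: -0.002
```

Run:
```python
from h import *
st(); a=-.4
plan([*(AX["L"]+.041*np.array([np.cos(a),np.sin(a)])),.14],-.3)
```

```text
t 14.98 pos [0.6415 0.1014 0.1404] yaw -0.292 tilt [ 0.0007 -0.0005] F [ 0.25 -0.18  0.88] q [ 0.12  0.28  1.75 -0.    1.11  1.98] w -0.002
n 1 yaw now -0.292 target -0.3
0.000 -0.001 0.008 -0.8 -1.5 0.4
```

{"op": "servo_tool", "data": {
  "targets": "0 0 0 0 1 25 0; 0 0 0 0 0 25 0; 0 0 0 0 0 20 0; 0 0 0 0 0 16 0; 0 0 0 0 0 9 0; 0 0 0 0 0 2 0; 0 0 0 0 0 0 0"
}}

```text
time: 15.57
tool_pos: [0.6466, 0.0989, 0.0443]
tcp_rot: [-3.106, 0.461, -0.017]
wrist_force: [-0.1, 0.7, -0.5]
width: 0.001
```

Run:
```python
from h import *
st(); arc("L",.08,3)
```

```text
t 15.57 pos [0.6466 0.0989 0.0443] yaw -0.295 tilt [ 0.0108 -0.0001] F [-0.06  0.7  -0.53] q [ 0.11  0.39  1.81 -0.    0.93  1.98] w 0.001
r 0.0477 ang -0.436
-0.003 -0.010 0.061 -6.3 -4.2 0.3
-0.000 -0.000 -0.080 -0.1 -3.3 0.0
0.000 0.000 -0.080 -0.1 -3.3 0.0
```

{"op": "servo_tool", "data": {
  "targets": "-0.003 -0.01 0 -4 -2 1.5 0; 0 0 0 -3 -3 1 0; 0 0 -0.05 -1 -2.5 0.5 0; 0 0 -0.06 -0.5 -2.5 0.5 0"
}}

```text
time: 15.9
tool_pos: [0.6437, 0.1117, 0.0447]
tcp_rot: [-3.127, 0.287, -0.008]
wrist_force: [0.4, -1.0, 0.4]
width: 0.001
```

{"op": "servo_tool", "data": {
  "targets": "0 0 -0.06 0 -2.5 0.5 0; 0 0 -0.06 0 -2.5 0.5 0; 0 0 -0.06 0 -2.5 0.5 0"
}}

```text
time: 16.15
tool_pos: [0.647, 0.1212, 0.0474]
tcp_rot: [-3.14, -0.01, -0.018]
wrist_force: [0.2, 0.6, 0.1]
width: 0.001
```

Run:
```python
from h import *
st(); arc("L",.08,3);c=grab("wrist"); save(c,"w11.png",(100,180,400,384),2)
```

```text
t 16.15 pos [0.647  0.1212 0.0474] yaw 0.007 tilt [0.0112 0.0019] F [0.23 0.62 0.12] q [0.15 0.39 1.8  0.   0.94 1.71] w 0.001
r 0.0436 ang 0.050
-0.001 -0.011 -0.100 -2.9 -3.1 3.4
-0.000 0.000 -0.103 -0.2 -3.3 0.0
0.000 0.000 -0.080 -0.1 -3.3 0.0
```

View pics/w11.png

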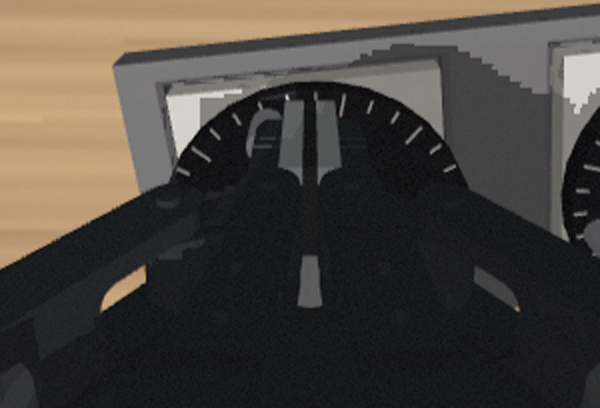

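{"op": "servo_tool", "data": {
  "targets": "0 -0.01 -0.08 -2 -3 2 0; 0 0 -0.09 -1 -3 1.5 0; 0 0 -0.09 -0.5 -3 0.5 0; 0 0 -0.08 -0.3 -3 0.5 0; 0 0 -0.08 -0.3 -3 0.5 0; 0 0 -0.08 -0.3 -3 0.5 0"
}}

```text
time: 16.7
tool_pos: [0.6431, 0.1415, 0.0495]
tcp_rot: [-3.034, -0.814, -0.021]
wrist_force: [0.0, -0.4, 1.8]
width: -0.004
```

Run:
```python
from h import *
st(); arc("L",.08,2)
```

```text
t 16.70 pos [0.6431 0.1415 0.0495] yaw 0.524 tilt [0.0127 0.0037] F [ 0.04 -0.42  1.77] q [0.18 0.39 1.8  0.   0.94 1.22] w -0.004
r 0.0456 ang 0.517
0.004 -0.013 -0.072 -4.8 -3.3 5.5
0.000 -0.000 -0.080 -0.1 -3.3 0.0
```

{"op": "servo_tool", "data": {
  "targets": "0.003 -0.01 -0.06 -3.5 -3 3.5 0; 0 -0.005 -0.08 -2 -3.3 3 0; 0 0 -0.08 -1 -3.3 1.5 0; 0 0 -0.08 -0.5 -3.3 0.5 0; 0 0 -0.08 -0.3 -3.3 0.5 0; 0 0 -0.08 -0.3 -3.3 0.5 0"
}}

```text
time: 17.2
tool_pos: [0.628, 0.1551, 0.0473]
tcp_rot: [2.753, 1.505, 0.014]
wrist_force: [0.6, -0.1, -0.2]
width: 0.005
```

Run:
```python
from h import *
st(); arc("L",.08,2)
```

```text
t 17.20 pos [0.628  0.1551 0.0473] yaw 1.000 tilt [0.0097 0.0003] F [ 0.63 -0.08 -0.18] q [ 0.2   0.37  1.83 -0.    0.93  0.78] w 0.005
r 0.0437 ang 0.972
0.008 -0.005 -0.052 -2.8 -3.4 3.2
0.000 -0.000 -0.080 -0.1 -3.3 -0.0
```

{"op": "servo_tool", "data": {
  "targets": "0.006 -0.004 -0.06 -2 -3.5 2.5 0; 0 0 -0.08 -1 -3.5 1.5 0; 0 0 -0.08 -0.5 -3.5 1 0; 0 0 -0.08 -0.3 -3.5 0.5 0; 0 0 -0.08 -0.3 -3.5 0.5 0; 0 0 -0.08 -0.3 -3.5 0 0; 0 0 -0.06 -0.3 -3.5 0 0; 0 0 0 0 0 0 0"
}}

```text
time: 17.87
tool_pos: [0.6067, 0.163, 0.05]
tcp_rot: [2.249, 2.181, 0.021]
wrist_force: [0.4, 0.2, -0.2]
width: -0.001
```

Run:
```python
from h import *
st(); arc("L",.08,2)
```

```text
t 17.87 pos [0.6067 0.163  0.05  ] yaw 1.540 tilt [0.0157 0.0034] F [ 0.43  0.16 -0.16] q [ 0.22  0.33  1.87 -0.    0.92  0.25] w -0.001
r 0.0442 ang 1.497
0.016 -0.004 -0.037 -3.2 -3.5 6.0
0.000 -0.000 -0.080 -0.1 -3.3 -0.0
```

{"op": "servo_tool", "data": {
  "targets": "0 -0.01 0 0 5 -5 40; 0 -0.005 0 0 4 -20 40; 0 0 0 0 0 -35 40; 0 0 0 0 0 -35 40; 0 0 0 -30 0 -35 40; 0 0 0 -38 0 -30 60; 0 0 0 -38 0 -25 85; 0 0 0 -38 0 -20 85"
}}

```text
time: 18.53
tool_pos: [0.6084, 0.0384, 0.2541]
tcp_rot: [2.252, 2.161, -0.001]
wrist_force: [1.0, 0.1, 0.8]
width: 0.87
```

Run:
```python
from h import *
st(); plan([.634,-.16,.28],1.62)
```

```text
t 18.53 pos [0.6084 0.0384 0.2541] yaw 1.529 tilt [ 0.0138 -0.0153] F [0.99 0.12 0.77] q [ 0.03  0.12  1.73 -0.02  1.28  0.08] w 0.870
n 6 yaw now 1.529 target 1.62
0.002 0.003 -0.015 -32.9 5.7 -3.7
0.002 0.003 -0.015 -33.0 5.2 -3.8
0.002 0.003 -0.015 -33.1 4.7 -3.9
0.002 0.003 -0.015 -33.1 4.2 -4.0
0.002 0.003 -0.015 -33.2 3.7 -4.1
0.002 0.003 -0.015 -33.2 3.2 -4.2
```

{"op": "servo_tool", "data": {
  "targets": "0.003 0.004 -0.015 -33 6 -4 60; 0.003 0.004 -0.015 -33 5 -4 60; 0.003 0.003 -0.015 -33 5 -4 60; 0 0 -0.015 -33 4 -4 60; 0 0 -0.015 -33 4 -4 60; 0 0 -0.015 -20 3 -4 60; 0 0 0 0 0 0 60; 0 0 0 0 0 0 60"
}}

```text
time: 19.2
tool_pos: [0.6412, -0.1649, 0.3039]
tcp_rot: [2.168, 2.223, 0.021]
wrist_force: [0.6, 0.6, -0.2]
width: 0.702
```

Run:
```python
from h import *
import pickle
st(); plan([.634,-.16,.28],1.62); c=grab("wrist"); save(c,"w12.png",None,1.5); pickle.dump(c,open("w12.pkl","wb"))
```

```text
t 19.20 pos [ 0.6412 -0.1649  0.3039] yaw 1.595 tilt [ 0.0351 -0.0153] F [ 0.61  0.6  -0.16] q [-0.29  0.18  1.57 -0.    1.35 -0.31] w 0.702
n 1 yaw now 1.595 target 1.62
0.035 0.017 -0.024 5.5 -7.9 23.6
```

View pics/w12.png

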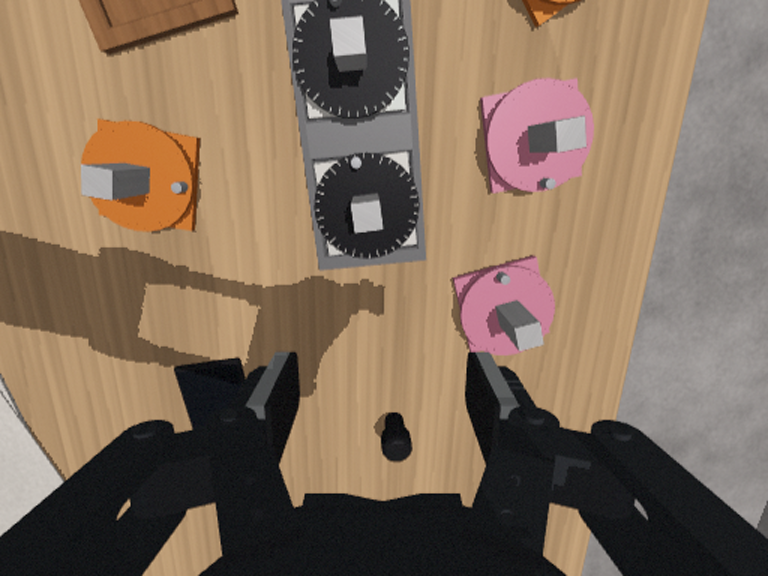

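Run:
```python
from h import *
import pickle
c=pickle.load(open("w12.pkl","rb")); im=c["image"]; hsv=cv2.cvtColor(im,cv2.COLOR_RGB2HSV)
m=((hsv[...,1]<40)&(hsv[...,2]>165)).astype(np.uint8); m[180:]=0; m[:,:190]=0;m[:,290:]=0
k,l,s,ce=cv2.connectedComponentsWithStats(m,connectivity=4)
for i in range(1,k):
    if s[i,4]>25:
        pts=cv2.findContours((l==i).astype(np.uint8),0,2)[0][0]; r=cv2.minAreaRect(pts)
        box=cv2.boxPoints(r); W=np.array([onz(c,q,.098)[:2] for q in box]); e=W[1]-W[0]
        print(s[i].tolist(),ce[i].round(1),"z.098",onz(c,ce[i],.098).round(4),"pin",onz(c,ce[i],.052).round(4),"ang",round(np.degrees(np.arctan2(e[1],e[0]))%90,1),np.linalg.norm(W[1]-W[0]).round(4),np.linalg.norm(W[2]-W[1]).round(4))
sc=grab("scene"); save(sc,"scene2.png",(180,140,340,280),4)
print([proj(sc,[*AX[k],.098]).round(1) for k in AX])
save(grab("top"),"top2.png",(180,150,350,300),4)
```

```text
[257, 0, 9, 11, 50] [262.3   3.4] z.098 [0.6508 0.0104 0.098 ] pin [0.6531 0.0235 0.052 ] ang 34.8 0.0056 0.0124
[196, 3, 10, 12, 61] [199.3   7.5] z.098 [0.5844 0.0043 0.098 ] pin [0.578  0.0166 0.052 ] ang 8.2 0.0098 0.0093
[220, 11, 24, 26, 522] [231.5  23.7] z.098 [ 0.6183 -0.0097  0.098 ] pin [0.6163 0.0007 0.052 ] ang 6.5 0.0229 0.0229
[257, 56, 13, 18, 111] [265.1  67. ] z.098 [ 0.656  -0.0514  0.098 ] pin [ 0.659  -0.0466  0.052 ] ang 55.8 0.0214 0.0106
[205, 69, 10, 10, 51] [208.4  74.6] z.098 [ 0.5924 -0.0611  0.098 ] pin [ 0.587  -0.0575  0.052 ] ang 10.3 0.0096 0.0097
[257, 101, 16, 14, 96] [266.7 105.9] z.098 [ 0.6594 -0.0933  0.098 ] pin [ 0.6629 -0.0939  0.052 ] ang 55.6 0.0111 0.0215
[234, 105, 7, 7, 34] [236.9 107.9] z.098 [ 0.6246 -0.0963  0.098 ] pin [ 0.6235 -0.0973  0.052 ] ang 44.7 0.0065 0.0064
[210, 108, 15, 14, 90] [214.4 112.6] z.098 [ 0.5983 -0.1022  0.098 ] pin [ 0.5937 -0.1041  0.052 ] ang 46.3 0.0214 0.0107
[234, 134, 21, 21, 361] [244.2 144.1] z.098 [ 0.6337 -0.1383  0.098 ] pin [ 0.6338 -0.145   0.052 ] ang 9.2 0.0226 0.0231
[269, 153, 9, 11, 46] [273.8 159.2] z.098 [ 0.6706 -0.1562  0.098 ] pin [ 0.6756 -0.1652  0.052 ] ang 55.4 0.015 0.0073
[219, 163, 9, 7, 35] [221.8 166.9] z.098 [ 0.6063 -0.167   0.098 ] pin [ 0.6028 -0.1774  0.052 ] ang 56.7 0.006 0.0116
[array([298.3, 184.5]), array([260.8, 203.8]), array([218.5, 225.7])]
```

View pics/scene2.png

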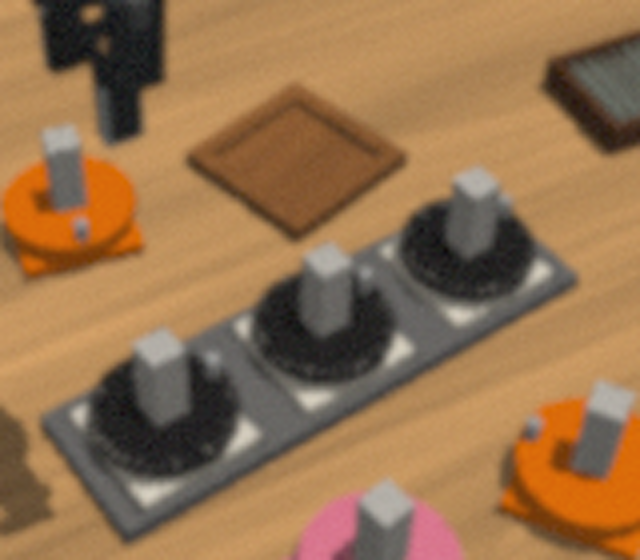

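View pics/top2.png

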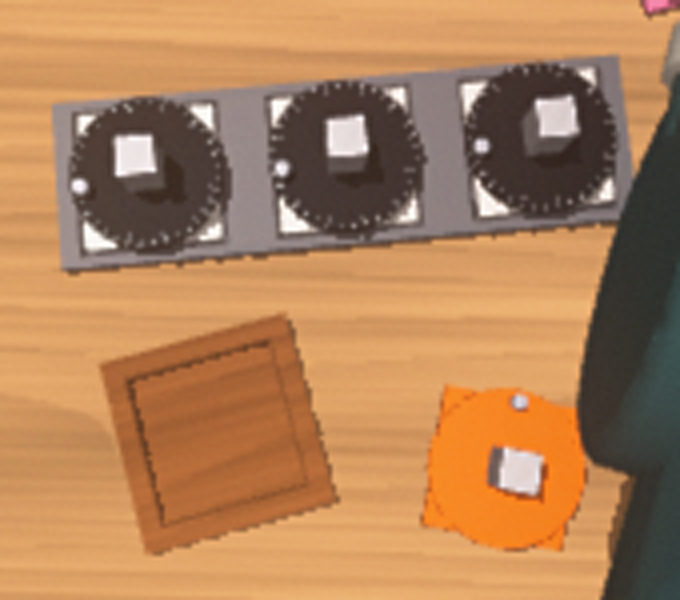

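{"op": "servo_tool", "data": {
  "targets": "0.012 0.006 -0.02 10 -3 28 60; 0.012 0.006 -0.02 9 -3 30 60; 0.008 0.004 -0.02 8 -2 30 60; 0.003 0 0 0 0 30 60; 0 0 0 0 0 20 60; 0 0 0 0 0 0 60; 0 0 0 0 0 0 60"
}}

```text
time: 19.93
tool_pos: [0.6341, -0.1247, 0.1623]
tcp_rot: [-2.108, -2.329, -0.001]
wrist_force: [-0.0, 0.7, 1.2]
width: 0.706
```

Run:
```python
from h import *
import pickle
st(); plan([.6337,-.1386,.13],1.66); c=grab("wrist"); save(c,"w13.png",None,1.5); pickle.dump(c,open("w13.pkl","wb"))
```

```text
t 19.93 pos [ 0.6341 -0.1247  0.1623] yaw 1.670 tilt [0.0003 0.0007] F [-0.02  0.74  1.23] q [-0.23  0.26  1.74  0.    1.14 -0.33] w 0.706
n 1 yaw now 1.67 target 1.66
0.000 -0.001 0.010 -13.8 -1.8 32.3
```

View pics/w13.png

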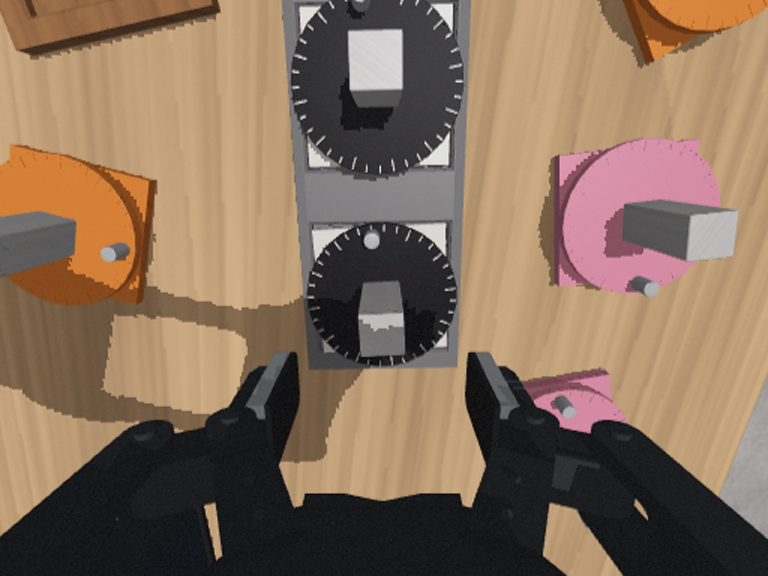

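Run:
```python
from h import *
import pickle
c=pickle.load(open("w12.pkl","rb"))
for p in((350,220),(380,88)): print(onz(c,p,.092).round(3))
```

```text
[ 0.779 -0.239  0.092]
[ 0.793 -0.07   0.092]
```

{"op": "servo_tool", "data": {
  "targets": "0 0 0 -7 -1 15 60; 0 0 0 -7 -0.5 10 60; 0 0 0 0 0 5 60; 0 0 0 0 0 0 60"
}}

```text
time: 20.32
tool_pos: [0.6374, -0.1398, 0.1355]
tcp_rot: [2.102, 2.325, 0.007]
wrist_force: [-0.7, 0.5, -0.5]
width: 0.703
```

Run:
```python
from h import *
st(); plan([.6337,-.1386,.06],1.66,maxmm=18)
```

```text
t 20.32 pos [ 0.6374 -0.1398  0.1355] yaw 1.672 tilt [ 0.0088 -0.0016] F [-0.66  0.54 -0.51] q [-0.25  0.29  1.76  0.    1.09 -0.36] w 0.703
n 5 yaw now 1.672 target 1.66
0.002 0.000 0.002 0.4 -0.8 15.1
0.002 0.000 0.002 0.3 -0.8 15.1
0.002 0.000 0.002 0.3 -0.8 15.1
0.002 0.000 0.002 0.3 -0.8 15.1
0.002 0.000 0.002 0.3 -0.7 15.1
```

{"op": "servo_tool", "data": {
  "targets": "0.003 0 0 0.5 -2 16 60; 0.003 0 0 0.5 -1.5 18 60; 0.002 0 0 0 -1 18 60; 0 0 0 0 -0.5 14 60; 0 0 0 0 0 8 60; 0 0 0 0 0 0 60"
}}

```text
time: 20.82
tool_pos: [0.6376, -0.1437, 0.0646]
tcp_rot: [2.104, 2.317, 0.006]
wrist_force: [-0.4, -0.2, 0.1]
width: 0.703
```

Run:
```python
from h import *
st(); plan([.6337,-.1386,.06],1.66,maxmm=18)
```

```text
t 20.82 pos [ 0.6376 -0.1437  0.0646] yaw 1.667 tilt [ 0.0118 -0.0053] F [-0.39 -0.25  0.12] q [-0.26  0.36  1.81 -0.    0.96 -0.35] w 0.703
n 1 yaw now 1.667 target 1.66
0.011 0.006 0.007 5.5 -3.4 4.5
```

{"op": "servo_tool", "data": {
  "targets": "0.011 0.006 0 5.5 -3.4 4 60; 0 0 0 0 0 0 60; 0 0 0 0 0 0 60"
}}

```text
time: 21.07
tool_pos: [0.6347, -0.139, 0.0621]
tcp_rot: [2.112, 2.323, 0.001]
wrist_force: [-0.3, -0.4, -0.1]
width: 0.702
```

Run:
```python
from h import *
st(); plan([.6337,-.1386,.06],1.66,maxmm=18); c=grab("wrist"); save(c,"w14.png",None,1.5)
```

```text
t 21.07 pos [ 0.6347 -0.139   0.0621] yaw 1.666 tilt [ 0.0015 -0.0003] F [-0.29 -0.36 -0.12] q [-0.25  0.36  1.81  0.    0.97 -0.35] w 0.702
n 1 yaw now 1.666 target 1.66
0.002 0.000 0.006 0.5 -0.9 2.1
```

View pics/w14.png

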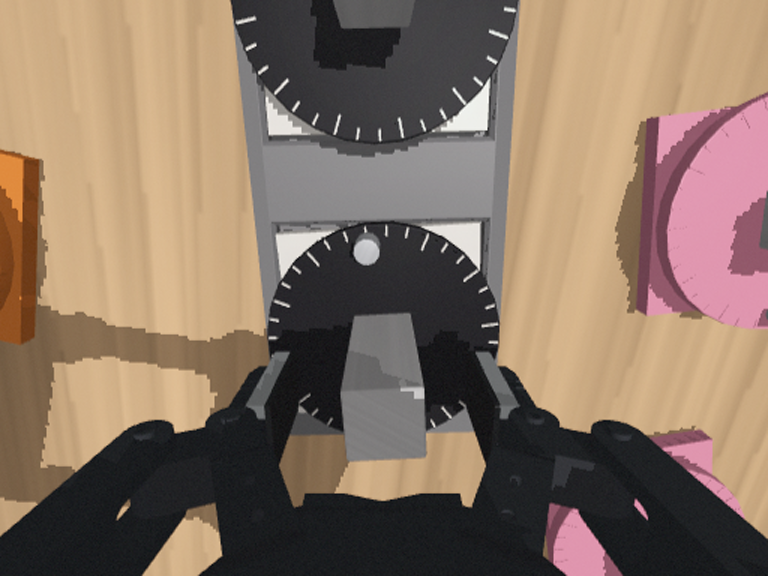

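{"op": "servo_tool", "data": {
  "targets": "0 0 0 0 0 0 15; 0 0 0 0 0 0 15; 0 0 0 0 0 0 15; 0 0 0 0 0 0 15; 0 0 0 0 0 0 15; 0 0 0 0 0 0 15",
  "newtons": 60
}}

```text
time: 21.62
tool_pos: [0.6357, -0.1391, 0.0645]
tcp_rot: [2.11, 2.322, 0.003]
wrist_force: [-0.0, 0.3, -0.8]
width: 0.276
```

Run:
```python
from h import *
st(); c=grab("wrist"); save(c,"w15.png",None,1.5)
```

```text
t 21.62 pos [ 0.6357 -0.1391  0.0645] yaw 1.667 tilt [ 0.0042 -0.0014] F [-0.05  0.33 -0.83] q [-0.25  0.36  1.81 -0.    0.97 -0.35] w 0.276
```

View pics/w15.png

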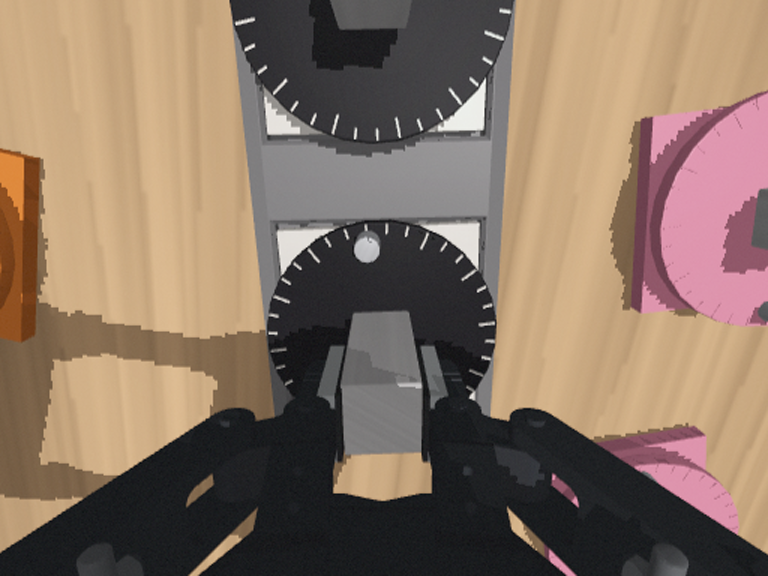

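{"op": "servo_tool", "data": {
  "targets": "0.003 0 0 0 0 -5 15; 0 0 0 0 0 -8 15; 0 0 0 0 0 -10 15; 0 0 0 0 0 -12 15; 0 0 0 0 0 -15 15; 0 0 0 0 0 -15 15; 0 0 0 0 0 -15 15; 0 0 0 0 0 -10 15"
}}

```text
time: 22.33
tool_pos: [0.6263, -0.1364, 0.1499]
tcp_rot: [-2.099, -2.31, 0.018]
wrist_force: [1.1, -0.7, -8.2]
width: 0.274
```

Run:
```python
from h import *
st(); c=grab("wrist"); save(c,"w16.png",None,1.5)
c=grab("scene"); save(c,"scene3.png",(150,100,350,280),4)
```

```text
t 22.33 pos [ 0.6263 -0.1364  0.1499] yaw 1.666 tilt [-0.0226  0.0048] F [ 1.11 -0.71 -8.19] q [-0.25  0.27  1.74 -0.    1.14 -0.35] w 0.274
```

View pics/w16.png

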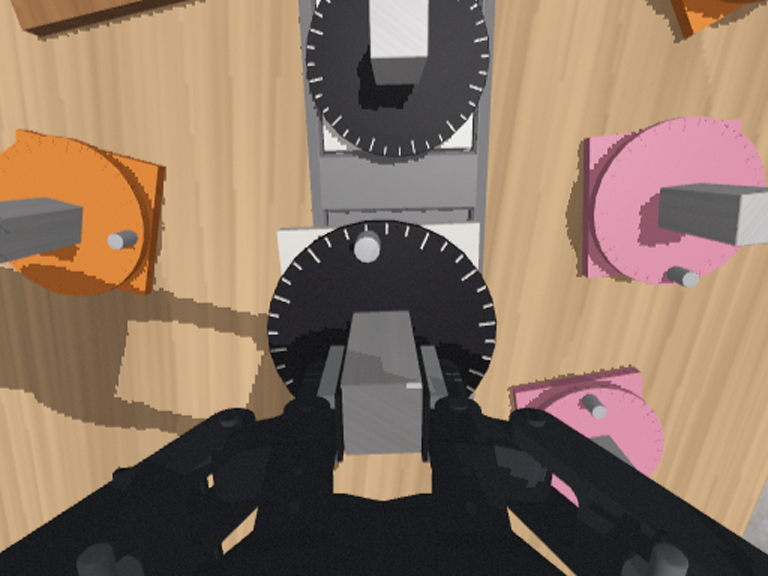

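View pics/scene3.png

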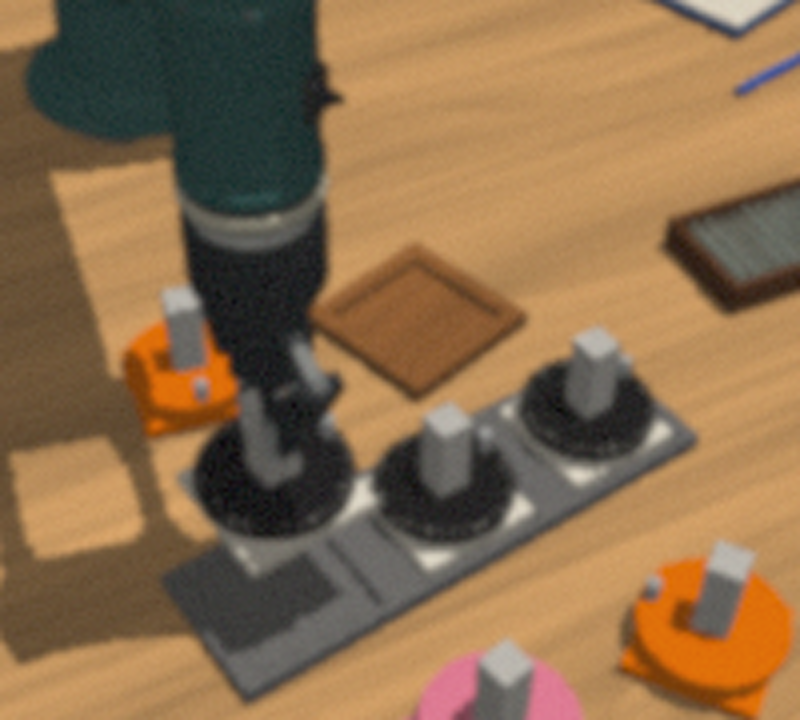

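Run:
```python
from h import *
c=grab("top")
Q=[(128,381),(270,345),(308,484),(163,525)]; O=[(102,366),(288,314),(337,500),(151,553)]
for S in(Q,O):
    W=np.array([onz(c,(x/4+180-.4,y/4+150-.4),.014)[:2] for x,y in S])
    print(W.mean(0).round(4),[np.linalg.norm(W[i]-W[i-1]).round(4) for i in range(4)],[np.degrees(np.arctan2(*(W[i]-W[i-1])[::-1])).round(1)%90 for i in range(4)])
st(); plan([.4397,.0675,.2],1.857)
```

```text
[0.4398 0.0667] [np.float64(0.0939), np.float64(0.0946), np.float64(0.0919), np.float64(0.0957)] [np.float64(16.5), np.float64(15.5), np.float64(17.099999999999994), np.float64(16.700000000000003)]
[0.4404 0.0652] [np.float64(0.1224), np.float64(0.1251), np.float64(0.1228), np.float64(0.1225)] [np.float64(17.6), np.float64(17.0), np.float64(16.400000000000006), np.float64(16.799999999999997)]
t 22.48 pos [ 0.627  -0.1366  0.1495] yaw 1.666 tilt [-0.0207  0.0043] F [-0.48  0.12 -8.63] q [-0.25  0.28  1.74 -0.    1.14 -0.35] w 0.272
n 8 yaw now 1.666 target 1.857
-0.002 -0.001 -0.024 27.7 -21.0 -5.7
-0.002 -0.001 -0.024 28.2 -20.3 -5.8
-0.002 -0.001 -0.024 28.6 -19.6 -5.9
-0.002 -0.001 -0.024 29.1 -18.9 -6.0
-0.002 -0.001 -0.024 29.5 -18.2 -6.0
-0.002 -0.001 -0.024 29.9 -17.5 -6.1
-0.002 -0.001 -0.024 30.3 -16.8 -6.2
-0.002 -0.001 -0.024 30.7 -16.0 -6.2
```

{"op": "servo_tool", "data": {
  "targets": "0 0.01 0 0 0 -18 15; 0 0.01 0 0 0 -22 15; 0 0 0 0 0 -20 15; 0 0 0 0 0 -5 15; 0 0 0 0 0 0 15"
}}

```text
time: 22.9
tool_pos: [0.6228, -0.1361, 0.2075]
tcp_rot: [-2.081, -2.29, 0.007]
wrist_force: [0.2, -1.2, -9.4]
width: 0.276
```

Run:
```python
from h import *
st(); plan([.4397,.0675,.2],1.857,maxmm=24)
```

```text
t 22.90 pos [ 0.6228 -0.1361  0.2075] yaw 1.666 tilt [-0.0381  0.0288] F [ 0.17 -1.23 -9.41] q [-0.26  0.24  1.68  0.02  1.27 -0.37] w 0.276
n 12 yaw now 1.666 target 1.857
-0.003 -0.003 -0.016 18.3 -13.5 1.7
-0.003 -0.003 -0.016 18.5 -13.2 1.6
-0.003 -0.003 -0.016 18.7 -12.9 1.5
-0.003 -0.003 -0.016 18.9 -12.7 1.4
-0.003 -0.003 -0.016 19.1 -12.4 1.3
-0.003 -0.003 -0.016 19.3 -12.0 1.2
-0.003 -0.003 -0.016 19.5 -11.7 1.2
-0.003 -0.003 -0.016 19.7 -11.4 1.1
-0.003 -0.003 -0.016 19.9 -11.1 1.0
-0.003 -0.003 -0.016 20.1 -10.8 0.9
-0.003 -0.003 -0.016 20.3 -10.5 0.8
-0.003 -0.003 -0.016 20.4 -10.2 0.7
```

{"op": "servo_tool", "data": {
  "targets": "-0.005 -0.005 -0.016 14 -10 1 15; -0.005 -0.005 -0.016 18 -13 1 15; -0.005 -0.005 -0.016 19 -13 1 15; -0.005 -0.005 -0.016 19 -12.5 1 15; -0.005 -0.005 -0.016 19 -12.5 1 15; -0.005 -0.005 -0.016 19 -12 1 15; 0 0 -0.016 19.5 -12 1 15; 0 0 -0.016 19.5 -11.5 1 15"
}}

```text
time: 23.57
tool_pos: [0.4954, -0.004, 0.1873]
tcp_rot: [-1.95, -2.444, 0.015]
wrist_force: [0.1, 0.4, -8.0]
width: 0.275
```

Run:
```python
from h import *
st(); plan([.4397,.067,.2],1.857,maxmm=20)
```

```text
t 23.57 pos [ 0.4954 -0.004   0.1873] yaw 1.795 tilt [-0.0177  0.002 ] F [ 0.15  0.41 -8.01] q [-0.06 -0.03  2.02  0.    1.18 -0.28] w 0.275
n 5 yaw now 1.795 target 1.857
-0.003 -0.001 -0.012 16.3 -7.8 -2.3
-0.003 -0.001 -0.012 16.4 -7.5 -2.4
-0.003 -0.001 -0.012 16.5 -7.3 -2.4
-0.003 -0.001 -0.012 16.6 -7.1 -2.4
-0.003 -0.001 -0.012 16.7 -6.9 -2.5
```

{"op": "servo_tool", "data": {
  "targets": "-0.003 -0.004 -0.012 16 -7.5 -2 15; -0.003 -0.004 -0.012 16 -7.5 -2 15; 0 -0.004 -0.012 15 -7 -2 15; 0 0 -0.012 12 -6 -2 15; 0 0 0 5 -2 0 15; 0 0 0 0 0 0 15; 0 0 0 0 0 0 15"
}}

```text
time: 24.15
tool_pos: [0.4357, 0.0566, 0.1837]
tcp_rot: [-1.879, -2.494, 0.037]
wrist_force: [-0.3, 1.1, -8.0]
width: 0.27
```

Run:
```python
from h import *
st(); plan([.4397,.067,.12],1.857,maxmm=20);c=grab("wrist"); save(c,"w17.png",None,1.5)
```

```text
t 24.15 pos [0.4357 0.0566 0.1837] yaw 1.850 tilt [-0.0293 -0.0075] F [-0.29  1.05 -8.02] q [ 0.08 -0.14  2.12 -0.01  1.19 -0.2 ] w 0.270
n 4 yaw now 1.85 target 1.857
-0.008 -0.000 -0.002 2.2 2.2 15.9
-0.008 -0.000 -0.002 2.2 2.0 15.9
-0.008 -0.000 -0.002 2.2 1.9 15.9
-0.008 -0.000 -0.002 2.2 1.8 15.9
```

View pics/w17.png

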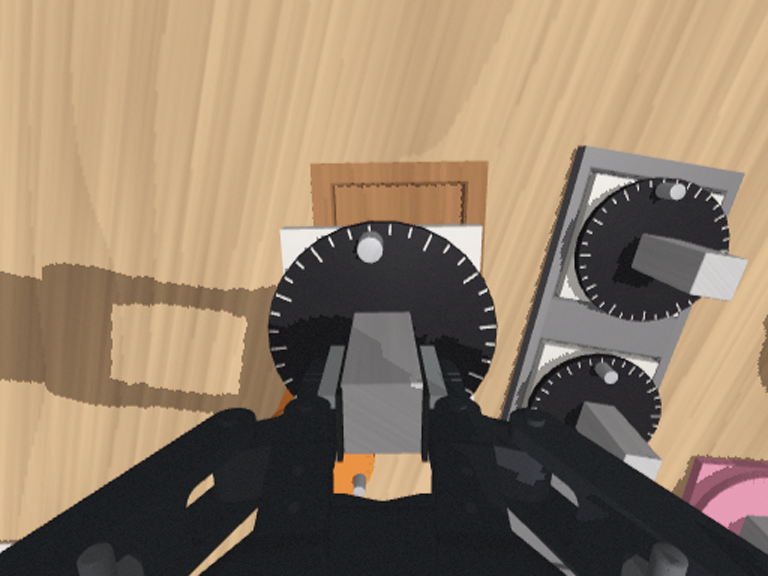

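{"op": "servo_tool", "data": {
  "targets": "-0.01 0 0 4 2.5 12 15; -0.01 0 0 4 2.5 14 15; -0.008 0 0 2 2 14 15; 0 0 0 0 0 10 15; 0 0 0 0 0 0 15; 0 0 0 0 0 0 15"
}}

```text
time: 24.7
tool_pos: [0.4449, 0.0642, 0.1331]
tcp_rot: [1.895, 2.501, 0.001]
wrist_force: [0.2, -0.4, -7.9]
width: 0.272
```

Run:
```python
from h import *
st(); plan([.4397,.067,.1],1.857,maxmm=20);c=grab("wrist"); save(c,"w18.png",None,1.5)
```

```text
t 24.70 pos [0.4449 0.0642 0.1331] yaw 1.845 tilt [ 0.0038 -0.0018] F [ 0.18 -0.44 -7.93] q [ 0.09 -0.09  2.17 -0.    1.05 -0.18] w 0.272
n 2 yaw now 1.845 target 1.857
0.002 0.001 -0.006 2.1 -2.2 16.5
0.002 0.001 -0.006 2.1 -2.1 16.5
```

View pics/w18.png

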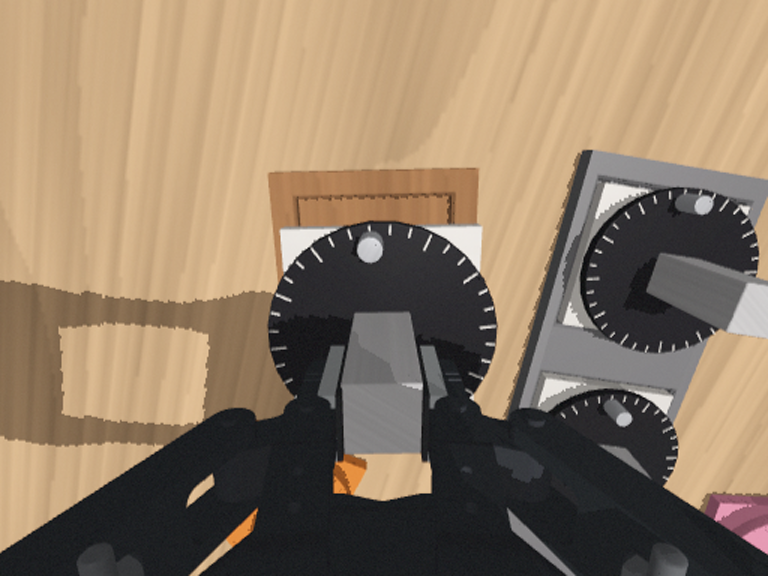

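{"op": "servo_tool", "data": {
  "targets": "0 0 -0.006 2.5 -2.5 12 15; 0 0 -0.006 2.5 -2 12 15; 0 0 0 0 -0.5 9 15; 0 0 0 0 0 3 15; 0 0 0 0 0 0 15; 0 0 0 0 0 0 15"
}}

```text
time: 25.25
tool_pos: [0.4416, 0.067, 0.0971]
tcp_rot: [1.878, 2.508, 0.006]
wrist_force: [0.4, -0.2, -7.9]
width: 0.274
```

Run:
```python
from h import *
st(); plan([.4397,.067,.085],1.857,maxmm=20);c=grab("wrist"); save(c,"w19.png",None,1.5)
import pickle; pickle.dump(c,open("w19.pkl","wb"))
```

```text
t 25.25 pos [0.4416 0.067  0.0971] yaw 1.856 tilt [ 0.0091 -0.0019] F [ 0.44 -0.24 -7.94] q [ 0.1  -0.05  2.21 -0.    0.97 -0.19] w 0.274
n 1 yaw now 1.856 target 1.857
0.008 0.004 -0.001 0.5 -1.9 12.1
```

View pics/w19.png

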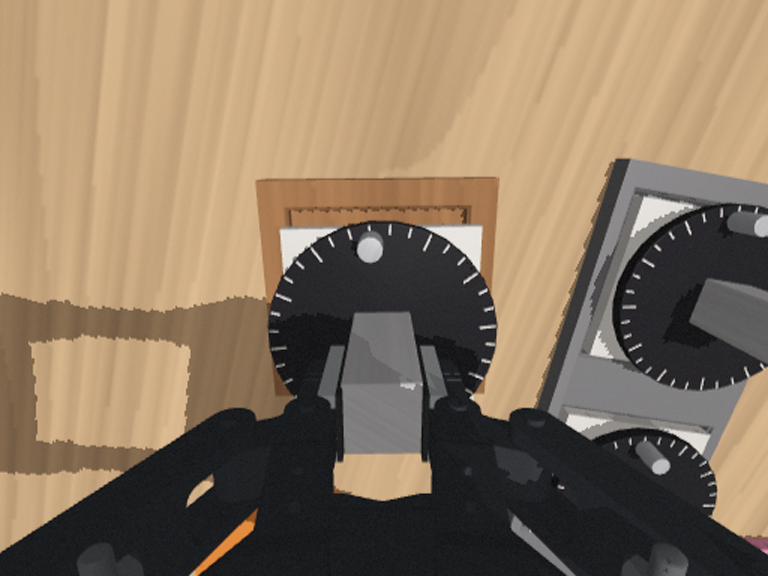

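Run:
```python
from h import *
import pickle
c=pickle.load(open("w19.pkl","rb")); s=bot.read_state(); Rc=R.from_rotvec(s["tcp_rot"]).as_matrix()
z=s["tool_pos"][2]
f=lambda p:(p[0]/1.5-.17,p[1]/1.5-.17)
def go(a,b,h,off,n):
    A,B=onz(c,f(a),h)[:2],onz(c,f(b),h)[:2]; d=(B-A); L=np.linalg.norm(d); d/=L; nrm=np.array([d[1],-d[0]])
    if nrm@Rc[:2,0]>0: nrm=-nrm
    print(n,"len %.4f"%L,"ang %.2f"%np.degrees(np.arctan2(d[1],d[0])),"centre",((A+B)/2+nrm*off).round(4))
go((280,228),(483,226),z-.0465,.045,"foot"); go((256,180),(498,178),.014,.0625,"cradle"); go((289,208),(468,205),.014,.047,"pocket")
print(s["tool_pos"])
```

```text
foot len 0.0899 ang 16.87 centre [0.4408 0.0678]
cradle len 0.1239 ang 16.81 centre [0.4386 0.0685]
pocket len 0.0934 ang 17.27 centre [0.439  0.0703]
[0.44168225 0.06705221 0.09723965]
```

{"op": "servo_tool", "data": {
  "targets": "0.006 0.003 0 0.5 -2 7 15; 0.002 0 0 0 -1 7 15; 0 0 0 0 0 3 15; 0 0 0 0 0 0 15; 0 0 0 0 0 0 15"
}}

```text
time: 25.72
tool_pos: [0.4403, 0.0667, 0.0801]
tcp_rot: [1.881, 2.512, 0.002]
wrist_force: [-0.1, -0.4, -8.3]
width: 0.274
```

Run:
```python
from h import *
st(); plan([.4402,.067,.072],1.86,maxmm=20)
```

```text
t 25.72 pos [0.4403 0.0667 0.0801] yaw 1.856 tilt [ 0.0037 -0.0009] F [-0.05 -0.4  -8.29] q [ 0.1  -0.02  2.23 -0.    0.93 -0.19] w 0.274
n 1 yaw now 1.856 target 1.86
0.003 0.002 -0.004 0.3 -0.1 8.1
```

{"op": "servo_tool", "data": {
  "targets": "0.004 0.001 -0.003 0.3 -0.5 4 15; 0.001 0 0 0 -0.3 3 15; 0 0 0 0 0 2 15; 0 0 0 0 0 0 15"
}}

```text
time: 26.05
tool_pos: [0.44, 0.0668, 0.0706]
tcp_rot: [1.879, 2.518, -0.002]
wrist_force: [-0.8, 0.2, -8.6]
width: 0.274
```

Run:
```python
from h import *
st(); plan([.4402,.067,.064],1.86,maxmm=20)
c=grab("wrist"); save(c,"w20.png",None,1.5)
```

```text
t 26.05 pos [0.44   0.0668 0.0706] yaw 1.860 tilt [-0.0009 -0.0013] F [-0.84  0.2  -8.59] q [ 0.1  -0.01  2.23 -0.    0.92 -0.19] w 0.274
n 1 yaw now 1.86 target 1.86
-0.001 0.001 -0.000 0.1 0.3 6.6
```

View pics/w20.png

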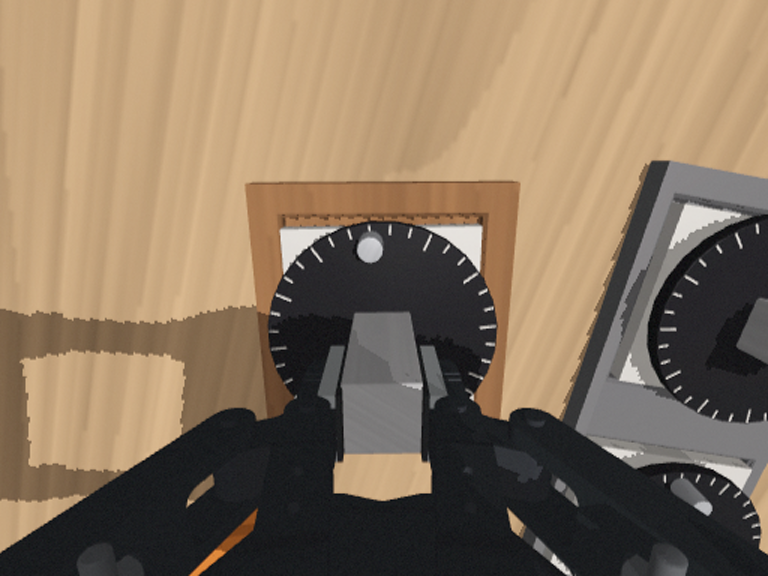

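{"op": "servo_tool", "data": {
  "targets": "0 0 0 0 0 3 15; 0 0 0 0 0 3 15; 0 0 0 0 0 1 15; 0 0 0 0 0 0 15"
}}

```text
time: 26.43
tool_pos: [0.4411, 0.0669, 0.0648]
tcp_rot: [1.878, 2.517, -0.001]
wrist_force: [-1.2, 0.8, -8.1]
width: 0.27
```

Run:
```python
from h import *
st(); c=grab("wrist"); save(c,"w21.png",None,1.5)
```

```text
t 26.43 pos [0.4411 0.0669 0.0648] yaw 1.859 tilt [ 0.0006 -0.0011] F [-1.23  0.81 -8.12] q [ 0.1   0.    2.24 -0.    0.9  -0.19] w 0.270
```

View pics/w21.png

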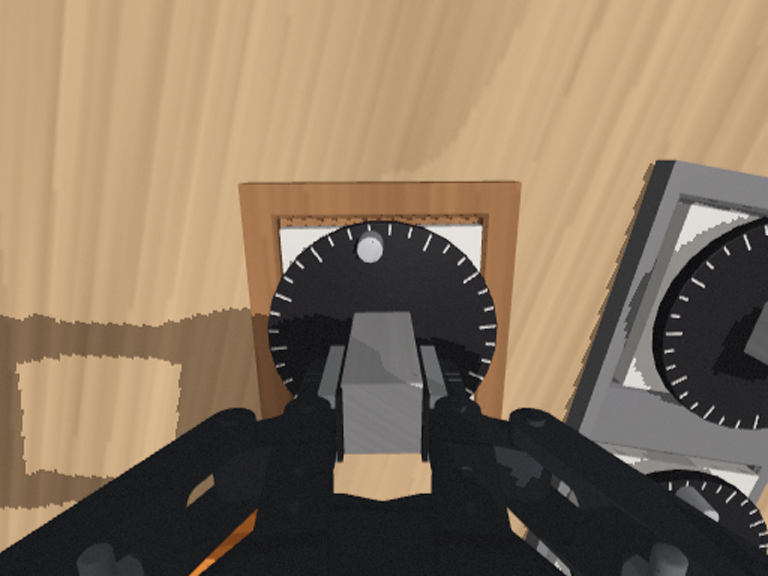

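{"op": "servo_tool", "data": {
  "targets": "0 0 0 0 0 1.5 15; 0 0 0 0 0 1 15; 0 0 0 0 0 0 15"
}}

```text
time: 26.73
tool_pos: [0.4411, 0.0669, 0.0648]
tcp_rot: [1.879, 2.517, -0.002]
wrist_force: [-0.7, 1.1, -9.5]
width: 0.275
```

{"op": "servo_tool", "data": {
  "targets": "0 0 0 0 0 2 15; 0 0 0 0 0 1 15; 0 0 0 0 0 0 15"
}}

```text
time: 26.98
tool_pos: [0.4413, 0.0668, 0.0647]
tcp_rot: [-1.88, -2.517, 0.003]
wrist_force: [-0.3, 1.2, -9.1]
width: 0.269
```

{"op": "servo_tool", "data": {
  "targets": "0 0 0 0 0 3 15; 0 0 0 0 0 3 15"
}}

```text
time: 27.15
tool_pos: [0.4414, 0.0667, 0.0645]
tcp_rot: [-1.877, -2.516, 0.007]
wrist_force: [-17.2, 0.4, 28.0]
width: 0.27
```

{"op": "servo_tool", "data": {
  "targets": "0 0 0 0 0 0 15"
}}

```text
time: 27.23
tool_pos: [0.4418, 0.0669, 0.0654]
tcp_rot: [-1.877, -2.517, 0.005]
wrist_force: [-1.0, 1.6, -8.9]
width: 0.271
```

{"op": "servo_tool", "data": {
  "targets": "0 0 0 0 0 1.5 15; 0 0 0 0 0 0 30; 0 0 0 0 0 0 45; 0 0 0 0 0 0 60; 0 0 0 0 0 0 60; 0 0 0 0 0 0 60"
}}

```text
time: 27.73
tool_pos: [0.4484, 0.067, 0.0668]
tcp_rot: [1.872, 2.512, 0.007]
wrist_force: [0.2, -0.4, 0.1]
width: 0.704
```

Run:
```python
from h import *
st(); c=grab("wrist"); save(c,"w22.png",None,1.5)
```

```text
t 27.73 pos [0.4484 0.067  0.0668] yaw 1.861 tilt [ 0.0101 -0.0016] F [ 0.17 -0.35  0.13] q [ 0.1   0.01  2.23 -0.    0.9  -0.19] w 0.704
```

View pics/w22.png

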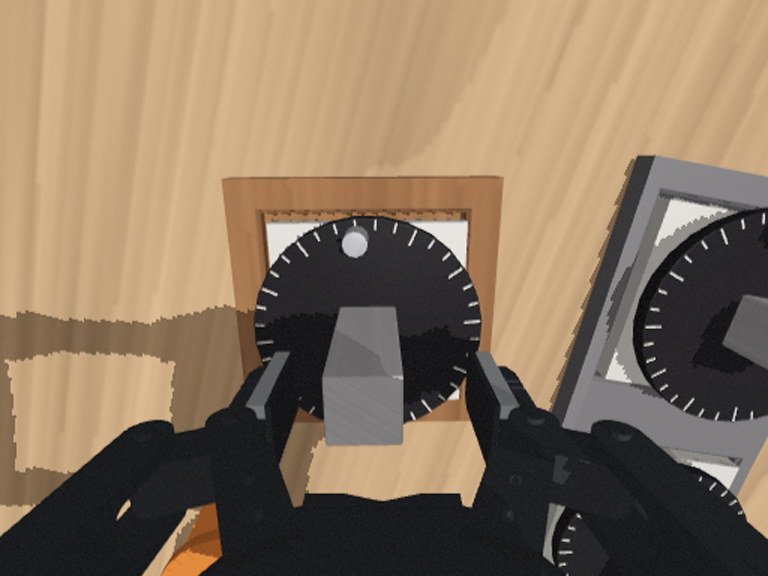

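{"op": "servo_tool", "data": {
  "targets": "0 0 0 0 -4 -6 60; 0 0 0 0 -2 -15 60; 0 0 0 0 0 -30 60; 0 0 0 0 0 -35 60; 0 0 0 -30 0 -35 60; 0 0 0 -38 0 -30 60; 0 0 0 -20 0 0 60; 0 0 0 0 0 0 60"
}}

```text
time: 28.45
tool_pos: [0.4617, -0.0151, 0.2192]
tcp_rot: [1.865, 2.518, 0.0]
wrist_force: [-0.5, -0.2, -0.9]
width: 0.703
```

Run:
```python
from h import *
import pickle
st(); c=grab("wrist"); save(c,"w23.png",None,1.5); pickle.dump(c,open("w23.pkl","wb"))
c=grab("scene"); save(c,"scene4.png",(180,120,340,280),4)
```

```text
t 28.45 pos [ 0.4617 -0.0151  0.2192] yaw 1.867 tilt [ 0.0063 -0.0046] F [-0.47 -0.21 -0.89] q [-0.08 -0.14  2.06 -0.    1.22 -0.38] w 0.703
```

View pics/w23.png

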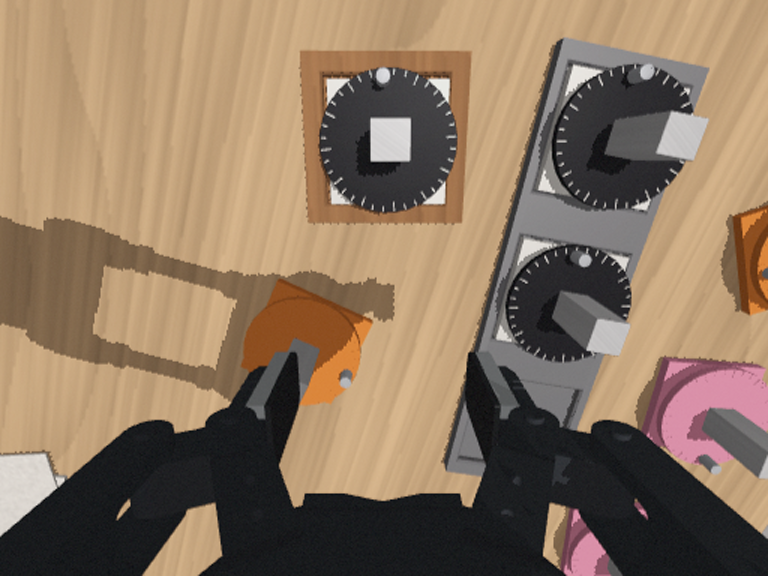

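View pics/scene4.png

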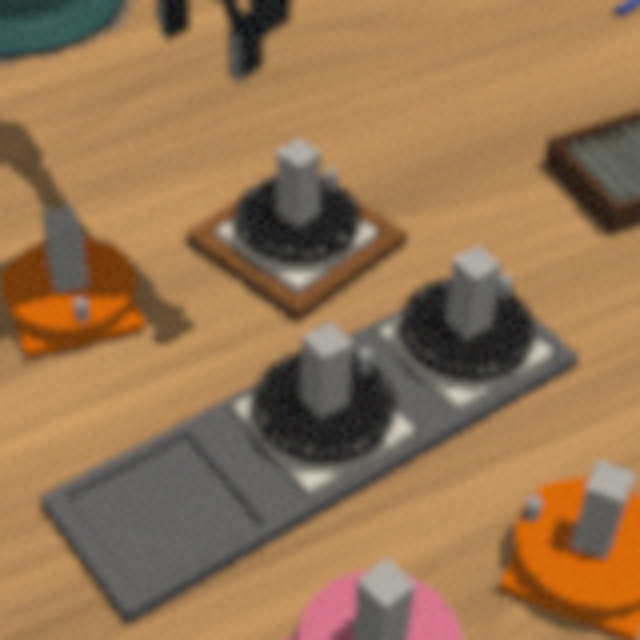

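{"op": "servo_tool", "data": {
  "targets": "0 0 0 20 -20 0 60; 0 0 0 30 -30 0 60; 0 0 0 15 -20 0 60; 0 0 0 0 0 0 60; 0 0 0 0 0 0 60"
}}

```text
time: 28.97
tool_pos: [0.3672, 0.0334, 0.212]
tcp_rot: [-1.866, -2.521, 0.005]
wrist_force: [0.7, 0.0, -0.2]
width: 0.698
```

Run:
```python
from h import *
import pickle
st(); c=grab("wrist"); save(c,"w24.png",None,1.5); pickle.dump(c,open("w24.pkl","wb"))
```

```text
t 28.97 pos [0.3672 0.0334 0.212 ] yaw 1.867 tilt [-0.006   0.0004] F [ 0.73  0.02 -0.25] q [ 0.02 -0.34  2.22  0.    1.26 -0.27] w 0.698
```

View pics/w24.png

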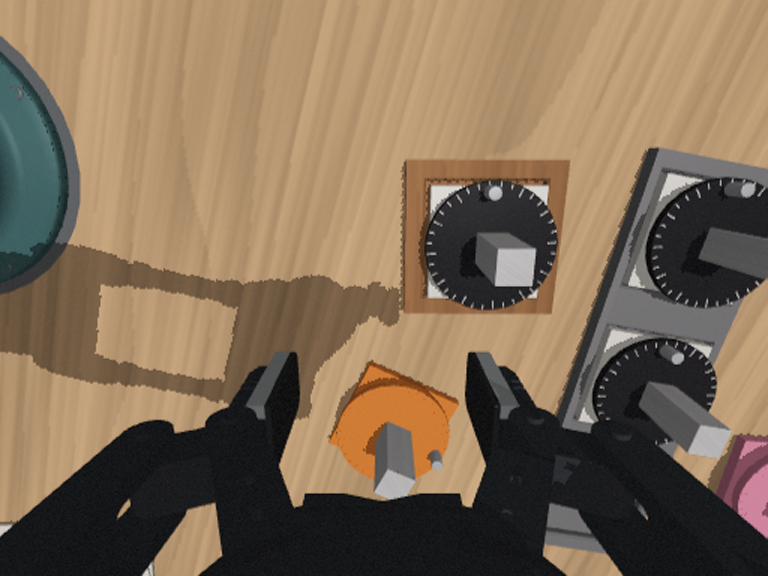

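Run:
```python
from h import *
import pickle
obs=[];C=[];fc=[]
for n,box in(("w23",(195,30,320,155)),("w24",(265,100,385,215))):
    c=pickle.load(open(n+".pkl","rb")); hsv=cv2.cvtColor(c["image"],cv2.COLOR_RGB2HSV)
    m=((hsv[...,1]<40)&(hsv[...,2]>165)).astype(np.uint8); M=np.zeros_like(m); x0,y0,x1,y1=box; M[y0:y1,x0:x1]=m[y0:y1,x0:x1]
    k,l,s,ce=cv2.connectedComponentsWithStats(M,connectivity=4)
    i=1+s[1:,4].argmax(); r=cv2.minAreaRect(cv2.findContours((l==i).astype(np.uint8),0,2)[0][0]); obs.append((c,ce[i])); print(n,s[i],ce[i],onz(c,ce[i],.098).round(4))
    # wood: saturation mask outer rim rect
    w=np.zeros_like(m); 
    q=[]
    wm=((hsv[...,0]<14)&(hsv[...,1]>105)).astype(np.uint8); w[y0:y1,x0:x1]=wm[y0:y1,x0:x1]
    cn=max(cv2.findContours(cv2.morphologyEx(w,cv2.MORPH_OPEN,np.ones((3,3))),0,2)[0],key=cv2.contourArea)[:,0]
    W=np.array([onz(c,p,.014)[:2] for p in cn],np.float32); print("cradle",cv2.minAreaRect(W*1000))
    # white foot rect at z .018
    pts=np.vstack([np.argwhere(l==j)[:,::-1] for j in range(1,k) if j!=i and s[j,4]>15])
    W=np.array([onz(c,p,.018)[:2] for p in pts],np.float32); print("foot",cv2.minAreaRect(W*1000))
print(tri(obs).round(4))
s=bot.read_state();
```

```text
w23 [247  79  27  28 747] [259.84337349  92.38554217] [0.4407 0.0678 0.098 ]
cradle ((400.92620849609375, 29.517526626586914), (5.91265869140625, 12.688434600830078), 14.534502983093262)
foot ((439.6214599609375, 70.98980712890625), (89.97468566894531, 96.5887680053711), 16.883337020874023)
w24 [330 166  27  25 616] [343.03733766 177.90746753] [0.4406 0.0676 0.098 ]
cradle ((464.23388671875, 128.93838500976562), (13.117690086364746, 11.179220199584961), 16.98564910888672)
foot ((440.77740478515625, 67.05615234375), (89.96784210205078, 89.55899810791016), 17.085872650146484)
[0.4407 0.0677 0.0979]
```

Run:
```python
from h import *
import pickle
c=pickle.load(open("w23.pkl","rb"))
for p in((454.7,90.7),(404.7,224.5)): print(onz(c,p,.098).round(4))
st()
from workcell import finish_job
print(finish_job())
```

```text
[0.6034 0.1189 0.098 ]
[ 0.6175 -0.0096  0.098 ]
t 29.02 pos [0.367  0.0333 0.2118] yaw 1.867 tilt [-0.0073  0.0006] F [-0.05  0.49 -0.44] q [ 0.02 -0.33  2.22  0.    1.26 -0.27] w 0.704
the job is handed in; nothing more can be done
None
```

The binding stage is seated in the wooden cradle and the gripper is clear. The job was handed in at about 29 s of the 72 s allowed.

**Finding the binding stage:** With all three stages still in the rack, I pushed each disc about a quarter turn or more by its pin. The stage at the −y end of the rack resisted with a steady 4 to 5.5 N. The other two stayed within the sensor's noise of about 1 N. I saw little coasting from the free discs at the slow pushing speed, so the force readings decided it.

**Placing it:** I lifted the stage by its centre block; the wrist read about 8 N, which agrees with the over-7.2 N given for the binding stage. I lowered it into the cradle and released it. During one seating push the wrist force briefly showed 28 N vertically and 17 N sideways, below the wrist limit.

**Last checks, from two wrist views:**
- **Height:** the block top is at z = 0.0979 m, which puts the stage on the pocket floor (0.098 m expected).
- **Position:** the stage centre is at (0.4407, 0.0677) m and the cradle centre at about (0.4397, 0.0675) m, so it is about 1 mm off centre.
- **Alignment:** the foot lies at about 17° and the pocket at about 16.5°.
- **Other stages:** the two free stages are within about 1 mm of where they began.
- **Bystanders:** I did not measure the phone, slide box or eyepiece again at the end. The arm stayed away from them.

**Checks that failed or disagreed:** The last automatic fit of the cradle outline failed, picking up only small fragments. I used the earlier corner measurements of the cradle instead. One of the two final fits of the foot was distorted (97 mm on one side), and I did not use it.

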